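# Load a fresh gas canister into the portable stove

## Task

Fit the fresh gas canister into the portable stove on the sushi counter: lift it off its wooden rest without letting it roll, lower it gently into the cradle of the stove's open bay with its collar towards the regulator and the collar's notch still on top, and let go of it. Then lock it in with the red lever pushed fully down, so that the collar is right home on the regulator, and shut the stove's cover completely; leave the soy bottle and the teacup alone.

Things in the scene. Friction and masses are not known exactly. Their poses are not given: they have to be found in the camera images.
- can_center (a point): Centre of the fresh gas canister, mid-length on its axis: a loose white cylinder, 66 mm across, body 160 mm long, orange and blue bands, about 0.35 kg, balanced within 4 mm of here. It starts lying in the wooden rest, axis 45 mm above the counter. x runs along it from the collar end to the plain end; z points to the side with the collar's notch and is up at the start
- can_collar (a point): Centre of the front face of the canister's red collar, on its axis, 99 mm from can_center. The collar is 42 mm across, 4 mm thick, with a notch about 10 mm wide in its rim, on top at the start (canister +z). A valve stem sticks out 6 mm beyond it; a steel dome 12 mm long joins it to the body. Axes as can_center
- rest: Fixed wooden rest holding the canister along the rest's x: two V saddles, each 20 mm wide, centred 52 mm either side of the middle, about 21 mm high, 92 mm across; between them only stringers 8 mm high, so the canister's sides are clear there. The V is shallow: pushed from one side the canister rolls or climbs out. Origin on the counter under the middle
- stove: Fixed black portable gas stove, 352 mm wide, 275 mm deep, 82 mm high (pan support 107 mm). Origin on the counter under the middle of its canister bay; x runs along the bay from the front panel (x -150 mm) to the rear (125), y towards the burner block (y 73 to 292), z up. The bay (y -60 to 73) is open above, and at its -y side too while the cover is open
- bay (a point): Where can_center should be when the canister is first laid in: on the axis of the bay's V cradle, 45 mm above the counter; stove axes. The canister, x the same way, then clears tab in front and pusher behind by about 8 mm each. Locked, can_center is 13.5 mm further along -x. The cradle is two sloping sheets, 70 mm to -x and 60 mm to +x, their edges 26 mm to each side, 22 mm below here
- regulator (a point): Centre of the regulator's face at the front of the bay, on the cradle's axis, 112.5 mm from point bay along -x; stove axes. The collar's face ends up against it. A brass tab, 3.5 mm wide, stands out 6 mm from the face, 17 to 25 mm above the axis, and goes into the collar's notch
- lever_top (a point): Middle of the top of the red locking lever, a flat tab 30 mm wide and 8 mm thick sticking out 36 mm from the stove's front panel (towards stove -x), 30 mm to the burner side of the bay's axis. This point is 22 mm out from the panel, 66 mm above the counter when up; it moves with the lever
- lever (a joint): How far the red lever is pushed down (m): 0 up (as at the start), 0.028 at its lower stop. It slides straight down, resists with about 4 to 8 N and stays where it is left. It drives the pusher behind the canister 21 mm towards the regulator, sliding the canister along the cradle
- cover (a joint): Opening angle (rad) of the bay's grey cover about cover_hinge: 0 shut, 1.5 to 1.62 at the start, limit 1.65. It is an L of 3 mm sheet, 241 mm long: side wall 76 mm, top sheet 128 mm. Open, the wall lies flat outwards and the top sheet stands upright, edge 138 mm high. The hinge is stiff: it stays where left and takes 2 to 4 N at the edge all the way down until shut
- cover_hinge (a point): Point on the cover's hinge line (along stove x), 60 mm to stove -y of the bay's axis, 10 mm above the counter; stove axes. Shut, the side wall rises straight up from here to 87.5 mm above the counter, where the top sheet's upper face runs from the wall 128 mm towards stove +y, over the bay
- cover_edge (a point): Middle of the cover's free edge, on the outer face of its top sheet, 128 mm from the bend, level with point bay along stove x. It moves with the cover; open it is about 138 mm above the counter, shut 87.5 mm
- soy: Bystander: small dark soy-sauce bottle with a red cap, standing, 52 mm across, 115 mm tall. Origin under the middle of its foot
- teacup: Bystander: blue teacup, 72 mm across, 88 mm high. Origin under the middle of its foot
There are look-alikes about, which are no part of the job. There is more than one size of the part that bears can_center; the job needs the middle-sized.

How it is judged (in metres and radians):
On the way:
1. the canister lies in the stove's cradle, collar towards the regulator and notch on top, let go of (x of can_center in the frame of stove between -0.02 and 0.012 m and y of can_center in the frame of stove between -0.006 and 0.006 m and z of can_center in the frame of stove between 0.039 and 0.051 m and angle between the x axis of can_center and the x axis of stove, either way round below 0.08 rad and x of can_collar in the frame of stove below -0.08 m and angle between can_center's own z axis and vertical below 0.2 rad and contact force between the fingers and can below 0.2 N), for 0.2 s.
At the end, for the whole second after the job is handed in: The canister lies still in the stove's cradle, within 6 mm of its line and height and 0.08 rad of its direction, collar forward and within 3 mm of being home on the regulator, notch on top within 0.2 rad; the lever is within 2.5 mm of its lower stop and the cover is within 0.05 rad of shut (x of can_center in the frame of stove between -0.0175 and -0.0105 m and y of can_center in the frame of stove between -0.006 and 0.006 m and z of can_center in the frame of stove between 0.039 and 0.051 m and angle between the x axis of can_center and the x axis of stove, either way round below 0.08 rad and x of can_collar in the frame of stove below -0.08 m and angle between can_center's own z axis and vertical below 0.2 rad and value of joint lever above 0.0255 m and value of joint cover below 0.05 rad and linear speed of can below 0.02 m/s); the robot touches nothing.
It fails at once if the canister is dropped or rolls onto the counter (contact force between can and table above 0.3 N).
It fails at once if the canister is let fall (faster than 0.38 m/s, a drop of about 7 mm, while not held) (contact force between the fingers and can below 0.05 N and linear speed of can above 0.38 m/s).
It fails at once if the soy bottle or the teacup is moved by more than 20 mm (distance of any of soy, teacup from where it was at the start of the episode above 0.02 m).
It also fails if it takes over 64 s, if anything falls off the work surface, if the arm or the gripper's body presses on something with over 40 N, if the wrist force passes 120 N, or if a joint passes its speed limit or range.

## Robot

A 6-joint arm with a two-finger parallel gripper is mounted at the origin on the work surface. World frame = base frame: x ahead of the robot, y to its left, z up, the work surface at z = 0. Lengths are in mm, angles in rad, forces in N, time in s.
With the tool pointing down it reaches from about 275 to 750 mm from the base axis. Payload 10.2 kg.
Tool frame: the origin (TCP) lies midway between the tips of the shut fingers; the grasp point (between the pads) lies grasp_offset behind it (grasp_offset is the distance from the TCP to the grasp point, in mm); x points along the fingers, z is the direction in which the jaws open and shut, and the axes are right-handed (so a half turn about x gives the same grasp; the last joint's range is limited). The gripper opens to 85 mm and grips with 20 to 120 N. Pads are 22 mm wide; open, the fingers measure 114 mm over their backs; the gripper's body (76 mm by 85 mm) begins 54 mm behind the grasp point. The pads swing forward as they close: fully open they stand 13 mm farther back than shut.
Start: joints at [-1.402, 0.313, 1.498, -0, 1.331, -0.223], TCP at [200.461, -485.228, 231.294] pointing down, gripper open.
Joint ranges: [-2.94, 2.94], [-0.97, 2.17], [0.19, 2.56], [-1.23, 4.37], [0.02, 3.11], [-2.88, 2.88]. Speed limits (rad/s): [2.39, 2.39, 3.01, 3.14, 3.14, 3.14].

## Interface

Orientations are given as a unit quaternion [w, x, y, z].
In Python, from rig import sense, capture, calibration, finish_job, grasp_offset gives the robot as it stands.
- The arm moves only by the shell command python3 -m jog 'ROWS' [FORCE]. ROWS is JSON, a list of rows, each an object with "linear": the shift along the tool's x, y, z scaled (see below), a list of three; "rotation": the turn, a rotation vector about the tool's x, y, z scaled (see below), a list of three; "grip": the finger opening in mm, from 0 to 85.4. A call has 1 to 20 rows; each row is the pose to reach, as a shift and turn from the pose measured when the call began, along the tool's axes at that moment; what a row does not reach only later rows make up. The controller multiplies each number of a shift by 0.3 m and each number of a turn by 0.5 rad. A row lasts 1/12 s, in which the tool goes at most 41.7 mm and 7.16 degrees, less where a joint would pass 70% of its speed; a pose out of reach is approached as far as the arm can. A call with a number of a shift or a turn outside -1 to 1 is refused whole. A call with a gripper value outside its range is refused whole. The fingers move at their own pace and stop on an object; FORCE is the grip in N (left out, the last holds). Time passes only in rows, so rows that repeat a pose let the fingers close. It gives the time, the measured TCP pose, the force and the opening at its end, in the units of the state.
- sense(): the state, without advancing time (a new reading comes with each control period).
- capture(name): name is "scene" or "top" or "wrist"; returns (picture, depth): 480x640x3 uint8, red, green, blue; 480x640 float32, mm along the optical axis (not along the pixel's ray), 0 where there is no reading.
- calibration(name): a dict with "intrinsics" (3x3 intrinsics, pixels), "dist" ([k1, k2, p1, p2, k3] as OpenCV has them; the pictures are not rectified), "world_from_camera" (4x4, takes a point from camera to world coordinates). Camera axes: x right, y up, looking along -z (the intrinsics and any distortion apply to the point x, -y, -z); pixel columns grow to the right and rows downward; lengths in mm; the calibration is good to about 2 mm. A picture is of the moment at which its call begins: read the wrist's pose just before it. calibration takes no time and is no camera call; for the wrist camera it gives the pose at the moment of the call.
- finish_job(): hands the job in, once; it reports no verdict.
The state is a dict: "time_s": time; "joints": joint angles; "dq": joint speeds; "tau": joint torques, N m; "eef_pos": TCP position; "ee_rot": TCP orientation; "force": force on the tool from outside, world axes, zero at the start; "wrist_torque": the same for the moment, N m; "grip_width": opening from 0.0 (shut) to 1.0 (fully open).
Only numpy, scipy, OpenCV 4.12 (cv2) and the standard library are available. Lean on these libraries where they do the work, as an engineer would, in place of code of your own. Each camera call takes 0.05 s, during which the arm holds its last target.

## Working session

There is one attempt and no reset: what is moved stays moved. The work goes in short steps, Python scripts to look and compute and a shell command to move; the robot and the scene stay as the last step left them, time stands still between calls to the robot, and variables do not carry over. Pictures are saved under pics/ and viewed, and the job is handed in when it is done.

```bash
ls; mkdir -p pics
python3 - <<'E'
from rig import sense,capture,calibration,grasp_offset
import cv2,numpy as np
print(sense(),grasp_offset)
for n in("scene","top","wrist"):
    c=calibration(n);p,d=capture(n)
    cv2.imwrite(f"pics/{n}0.png",p[:,:,::-1]);np.save(f"pics/{n}0.npy",d)
    print(n,np.round(c["intrinsics"],1).tolist(),np.round(c["dist"],4),np.round(c["world_from_camera"],3).tolist())
E
```

```text
pics
{'time_s': 0.0, 'joints': array([-1.40240350e+00,  3.13440174e-01,  1.49843779e+00,  1.07455292e-05,
        1.33099658e+00, -2.23399493e-01]), 'dq': array([ 7.33057660e-04, -7.99493990e-05,  7.88686404e-04,  3.13357897e-04,
        5.99915578e-04, -1.28144909e-03]), 'tau': array([-1.38676121e-03, -4.12271118e+01, -2.59742206e+01, -2.58500759e-04,
        4.19580916e-03,  1.10193344e-05]), 'eef_pos': array([ 200.41642044, -484.96333756,  230.73983704]), 'ee_rot': array([ 0.58745015,  0.39344637,  0.58806787, -0.39278297]), 'force': array([-0.24715023, -0.88423642, -0.52434498]), 'wrist_torque': array([ 0.0225577 , -0.07965623, -0.03739292]), 'grip_width': 1.0020316539617324} 18.700000000000003
scene [[528.8, 0.0, 322.3], [0.0, 528.8, 237.1], [0.0, 0.0, 1.0]] [-0.0995  0.      0.      0.      0.    ] [[-0.86, -0.323, 0.396, 880.911], [0.511, -0.553, 0.658, 544.409], [0.006, 0.768, 0.641, 760.525], [0.0, 0.0, 0.0, 1.0]]
top [[550.3, 0.0, 323.4], [0.0, 550.3, 239.2], [0.0, 0.0, 1.0]] [-0.1542  0.      0.      0.      0.    ] [[-0.014, 0.986, -0.164, 215.092], [-1.0, -0.013, 0.005, -155.511], [0.003, 0.164, 0.986, 1351.553], [0.0, 0.0, 0.0, 1.0]]
wrist [[348.8, 0.0, 322.3], [0.0, 348.8, 238.1], [0.0, 0.0, 1.0]] [-0.0369  0.      0.      0.      0.    ] [[0.382, 0.876, 0.295, 276.737], [-0.924, 0.363, 0.121, -454.332], [-0.001, -0.319, 0.948, 374.427], [0.0, 0.0, 0.0, 1.0]]
```

View pics/scene0.png

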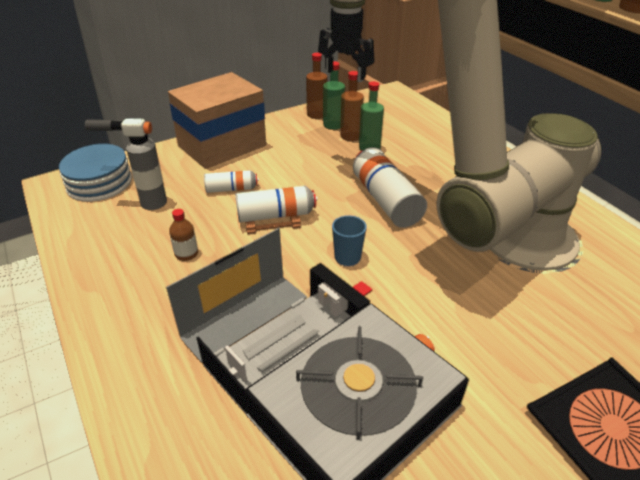

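View pics/top0.png

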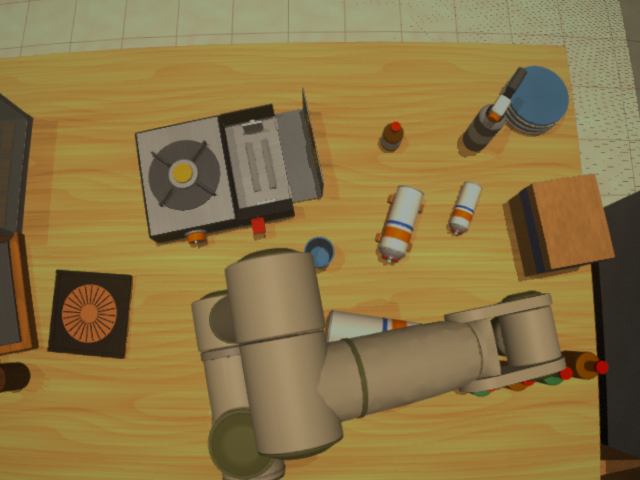

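View pics/wrist0.png

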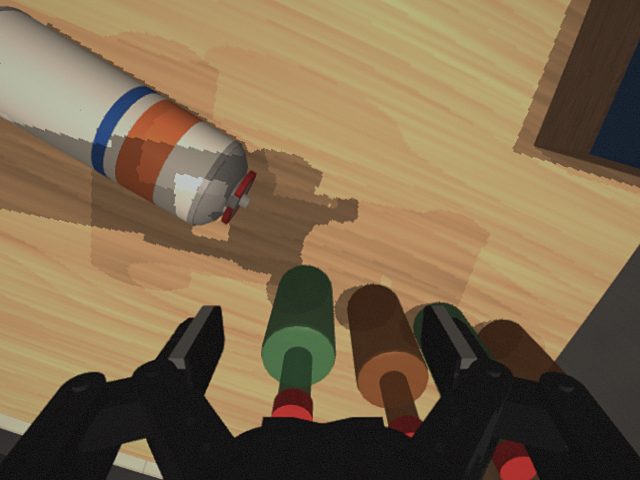

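Candidates for the canister in the top picture: (402,222) on a wooden rest, medium; (464,207), small and loose; and (365,327), large and loose. The one on the rest fits the description. Next I'll enlarge it and measure with depth.

```bash
cat > h.py <<'E'
import numpy as np,cv2
from rig import sense,capture,calibration,grasp_offset
def world(cal,d):
    K=np.array(cal["intrinsics"]);D=np.array(cal["dist"]);T=np.array(cal["world_from_camera"])
    v,u=np.mgrid[0:480,0:640]
    p=cv2.undistortPoints(np.stack([u.ravel(),v.ravel()],1).astype(float)[:,None],K,D)[:,0]
    z=d.ravel(); c=np.stack([p[:,0]*z,-p[:,1]*z,-z],1)
    w=c@T[:3,:3].T+T[:3,3]; w[z<=0]=np.nan
    return w.reshape(480,640,3)
def project(cal,P):
    K=np.array(cal["intrinsics"]);D=np.array(cal["dist"]);T=np.array(cal["world_from_camera"])
    P=np.atleast_2d(P); c=(P-T[:3,3])@T[:3,:3]; c=c*[1,-1,-1]
    return cv2.projectPoints(c,np.zeros(3),np.zeros(3),K,D)[0][:,0]
def crop(img,x0,y0,x1,y1,f,name):
    cv2.imwrite(name,cv2.resize(img[y0:y1,x0:x1,::-1],None,fx=f,fy=f,interpolation=cv2.INTER_CUBIC))
E
python3 - <<'E'
from h import *
for n in("scene","top"):
    im=cv2.imread(f"pics/{n}0.png")[:,:,::-1];d=np.load(f"pics/{n}0.npy")
    W=world(calibration(n),d);np.save(f"pics/W{n}.npy",W)
    if n=="top":
        crop(im,360,170,500,280,5,"pics/c1.png"); crop(im,220,80,340,250,3.5,"pics/c2.png")
        for u,v in[(405,205),(402,222),(395,245),(394,252),(464,207),(300,150),(183,173),(258,226),(400,130),(320,250),(350,150),(440,300)]:print(n,u,v,np.round(W[v,u],1))
    else:
        crop(im,160,180,400,360,3.3,"pics/c3.png")
        for u,v in[(275,200),(250,210),(240,360),(363,290),(350,230),(180,220),(150,300)]:print(n,u,v,np.round(W[v,u],1))
E
```

```text
scene 275 200 [ 479.7 -328.1   70. ]
scene 250 210 [ 537.3 -337.8   57.8]
scene 240 360 [722.8  24.9  58.7]
scene 363 290 [463.9  -2.1  64.1]
scene 350 230 [ 381.2 -172.3   52.9]
scene 180 220 [ 695.9 -325.7  100.6]
scene 150 300 [ 805.1 -242.2   -0.9]
top 405 205 [ 507.4 -357.5   74.7]
top 402 222 [ 465.6 -348.3   77.2]
top 395 245 [ 410.5 -329.5   78.7]
top 394 252 [ 394.  -326.7   77.9]
top 464 207 [ 507.2 -507.9   47.5]
top 300 150 [ 668.5 -105.5   12.6]
top 183 173 [586.4 170.  102.6]
top 258 226 [461.8  -6.7  69.8]
top 400 130 [ 691.1 -351.2   89.3]
top 320 250 [ 411.6 -153.2    6.6]
top 350 150 [ 670.6 -233.4    1.4]
top 440 300 [ 2.837e+02 -4.477e+02 -1.000e-01]
```

View pics/c1.png

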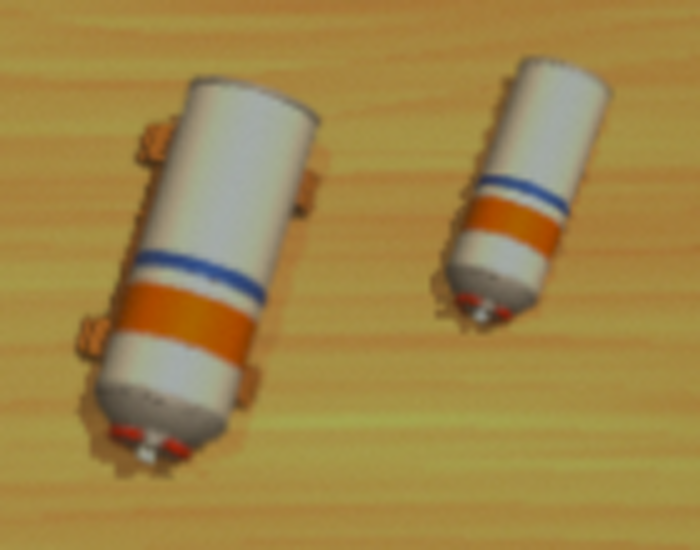

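View pics/c2.png

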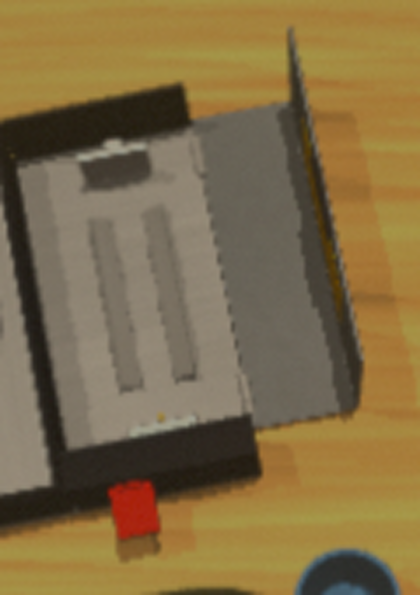

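View pics/c3.png

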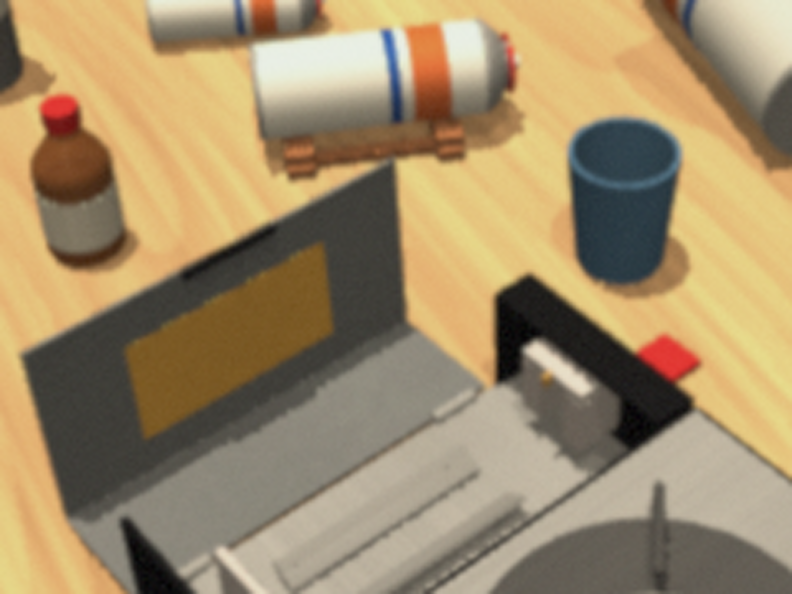

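The crop confirms it: the mid-sized canister lies in the wooden rest at (402,222), with its collar at (390,258) towards the robot and the notch on top. Bay: regulator with brass tab at crop (160,420), lever at (135,510).

Run:
```python
from h import *
from scipy.optimize import least_squares
for n in("top","scene"):
    W=np.load(f"pics/W{n}.npy").reshape(-1,3)
    m=(W[:,0]>340)&(W[:,0]<600)&(W[:,1]>-420)&(W[:,1]<-270)&(W[:,2]>50)&(W[:,2]<90)
    P=W[m]
    # axis: y=y0+t*(x-470)
    def f(p):
        y0,t,zc=p[:3];d=np.array([1,t,0])/np.hypot(1,t);q=P-[470,y0,zc]
        q=q-np.outer(q@d,d);return np.linalg.norm(q,axis=1)-33
    s=(P[:,0]>420)
    P0=P;P=P[(P[:,0]>400)&(P[:,0]<540)]
    r=least_squares(f,[-345,-.2,45],loss="soft_l1");y0,t,zc=r.x
    d=np.array([1,t,0])/np.hypot(1,t);a=(P0-[470,y0,zc])@d
    rad=np.linalg.norm((P0-[470,y0,zc])-np.outer(a,d),axis=1)
    body=a[rad>30]
    print(n,r.x,np.median(abs(r.fun)),np.percentile(body,[0,1,99,100]),a.min(),len(P), np.degrees(np.arctan(t)))
    for q in np.percentile(body,[1,99]):print(np.array([470,y0,zc])+q*d)
# stove
W=np.load("pics/Wtop.npy")
im=cv2.imread("pics/top0.png")
for n in("top","scene"):
    W=np.load(f"pics/W{n}.npy").reshape(-1,3)
    m=(W[:,2]>76)&(W[:,2]<90)&(W[:,0]>380)&(W[:,1]>-100)&(W[:,1]<330)
    P=W[m][:,:2].astype(np.float32);print(n,len(P),np.median(W[m][:,2]));print(cv2.minAreaRect(P),cv2.boxPoints(cv2.minAreaRect(P)).tolist())
    m=(W[:,2]>60)&(W[:,2]<72)&(W[:,0]>420)&(W[:,0]<490)&(W[:,1]>-60)&(W[:,1]<30)
    P=W[m];print("lever",len(P),P.mean(0),P.min(0),P.max(0))
    Hs=W[(W[:,0]>480)&(W[:,0]<800)&(W[:,1]>-230)&(W[:,1]<-60)&(W[:,2]>90)]
    print("cover",len(Hs),Hs[:,2].max(),Hs[Hs[:,2]>130].mean(0), np.polyfit(Hs[:,0],Hs[:,1],1))
# ortho height map
W=np.load("pics/Wtop.npy").reshape(-1,3);C=im.reshape(-1,3)
```

```text
top [-3.49675026e+02 -3.34197355e-01  4.53192085e+01] 1.360382124737228 [-84.85360873 -79.24237572  83.76506736  86.32758667] -99.27278715534618 1602 -18.47949157746009
[ 394.84358541 -324.5579514    45.31920853]
[ 549.44590346 -376.22563716   45.31920853]
scene [-3.48851637e+02 -3.36169614e-01  4.37680618e+01] 1.1872305075283887 [-77.94236398 -74.76872707  87.25023396  88.86043672] -91.45408663426386 1342 -18.581080394922356
[ 399.1286914  -325.02685688   43.76806182]
[ 552.70220049 -376.65360418   43.76806182]
top 9167 83.62738076161895
((599.4696044921875, 107.47736358642578), (280.9320983886719, 351.8617248535156), 10.807598114013672) [[428.5060119628906, 253.94862365722656], [494.4841613769531, -91.67192077636719], [770.4332275390625, -38.993896484375], [704.455078125, 306.62664794921875]]
lever 207 [465.83353232  -7.14101165  66.28289583] [445.53281223 -46.37439021  60.07326366] [489.90493227  28.23945323  71.93944024]
cover 293 141.8434679529014 [ 661.08591722 -139.03681205  136.26419838] [ 1.95494590e-01 -2.67827911e+02]
scene 20724 83.09046199464416
((604.06298828125, 106.6325454711914), (277.3336181640625, 354.4425964355469), 10.681417465209961) [[434.9512634277344, 255.08154296875], [500.6464538574219, -93.21965026855469], [773.1746826171875, -41.81645202636719], [707.4794921875, 306.4847412109375]]
lever 152 [461.42040758  -5.5740094   65.47955624] [447.51742133 -22.25321833  60.10623788] [475.93106679   9.35513791  68.98412944]
cover 2434 141.4044098515958 [ 678.80054623 -136.62585772  134.03343425] [ 1.88186718e-01 -2.64129283e+02]
```

```bash
cat >> h.py <<'E'
from scipy.spatial.transform import Rotation as R
def tool():
    s=sense();q=s["ee_rot"];return s,np.array(s["eef_pos"]),R.from_quat([q[1],q[2],q[3],q[0]])
def down(yaw): # tool x down, tool z (jaws) at yaw deg in the plane
    a=np.radians(yaw);z=np.array([np.cos(a),np.sin(a),0]);x=np.array([0,0,-1.]);return R.from_matrix(np.stack([x,np.cross(z,x),z],1))
def goto(p,yaw):
    s,p0,r0=tool();l=r0.inv().apply(np.array(p)-p0)/300
    rv=(r0.inv()*down(yaw)).as_rotvec()/.5
    print("lin",np.round(l,4),"rot",np.round(rv,4),"rows>=",max(np.linalg.norm(l)*300/41.7,np.degrees(np.linalg.norm(rv)*.5)/7.16))
def state():
    s,p,r=tool();z=r.as_matrix()[:,2];x=r.as_matrix()[:,0]
    print("t",round(s["time_s"],2),"pos",np.round(p,1),"x",np.round(x,3),"yaw",round(np.degrees(np.arctan2(z[1],z[0])),2),"F",np.round(s["force"],1),"w",round(s["grip_width"],3),"q",np.round(s["joints"],3))
E
python3 - <<'E'
from h import *
state();T=np.array(calibration("wrist")["world_from_camera"]);s,p,r=tool()
print(r.as_matrix().round(3), r.inv().apply(T[:3,3]-p), r.inv().apply(-T[:3,2]))
goto([473,-350,180],71.5);goto([473,-350,180],71.5-180)
E
```

```text
t 0.15 pos [ 200.4 -485.   230.9] x [-0.     0.001 -1.   ] yaw -67.55 F [ 0.2 -0.2  0. ] w 0.998 q [-1.402  0.313  1.498  0.     1.331 -0.223]
[[-0.     0.924  0.382]
 [ 0.001  0.382 -0.924]
 [-1.     0.    -0.001]] [-143.60194271   82.2786754     0.64369562] [ 9.47797201e-01 -3.18873731e-01 -9.72268593e-05]
lin [ 0.1699  1.0116 -0.0689] rot [-4.8538e+00 -3.0000e-04 -2.5000e-03] rows>= 19.420588446432966
lin [ 0.1699  1.0116 -0.0689] rot [ 1.4294e+00 -2.0000e-03  2.0000e-04] rows>= 7.396002985721562
```

```bash
python3 -c "
from h import *
goto([440,-340,231],-95)"
```

```text
lin [-0.      0.9227 -0.1419] rot [ 0.9581 -0.0019  0.    ] rows>= 6.71589197290426
```

```bash
python3 -m jog '[{"linear":[0,0.3,-0.05],"rotation":[0.3,0,0],"grip":85},{"linear":[0,0.6,-0.1],"rotation":[0.6,0,0],"grip":85},{"linear":[0,0.92,-0.14],"rotation":[0.958,0,0],"grip":85},{"linear":[0,0.92,-0.14],"rotation":[0.958,0,0],"grip":85},{"linear":[0,0.92,-0.14],"rotation":[0.958,0,0],"grip":85},{"linear":[0,0.92,-0.14],"rotation":[0.958,0,0],"grip":85},{"linear":[0,0.92,-0.14],"rotation":[0.958,0,0],"grip":85},{"linear":[0,0.92,-0.14],"rotation":[0.958,0,0],"grip":85},{"linear":[0,0.92,-0.14],"rotation":[0.958,0,0],"grip":85},{"linear":[0,0.92,-0.14],"rotation":[0.958,0,0],"grip":85}]'
python3 -c "
from h import *
state();goto([474,-350.5,231],-108.5)"
```

```text
time_s: 0.98
eef_pos: [439.1, -340.9, 230.7]
ee_rot: [0.477, 0.521, 0.478, -0.521]
force: [0.3, -1.0, 0.5]
grip_width: 0.996
t 0.98 pos [ 439.1 -340.9  230.7] x [-0.001  0.001 -1.   ] yaw -94.97 F [ 0.3 -1.   0.5] w 0.996 q [-0.871  0.383  1.402  0.     1.358  0.787]
lin [-0.0013  0.1185  0.0218] rot [ 0.4725 -0.002   0.0022] rows>= 1.8903765957420984
```

```bash
python3 -m jog '[{"linear":[0,0.118,0.022],"rotation":[0.472,0,0],"grip":85},{"linear":[0,0.118,0.022],"rotation":[0.472,0,0],"grip":85},{"linear":[0,0.118,0.022],"rotation":[0.472,0,0],"grip":85},{"linear":[0,0.118,0.022],"rotation":[0.472,0,0],"grip":85},{"linear":[0,0.118,0.022],"rotation":[0.472,0,0],"grip":85}]'
python3 - <<'E'
from h import *
state();c=calibration("wrist");p,d=capture("wrist");cv2.imwrite("pics/w1.png",p[:,:,::-1])
W=world(c,d).reshape(-1,3)
from scipy.optimize import least_squares
P0=W[(W[:,0]>340)&(W[:,0]<600)&(W[:,1]>-420)&(W[:,1]<-270)&(W[:,2]>45)&(W[:,2]<90)]
P=P0[(P0[:,0]>410)&(P0[:,0]<535)]
def f(p):
    y0,t,zc=p[:3];dd=np.array([1,t,0])/np.hypot(1,t);q=P-[470,y0,zc]
    q=q-np.outer(q@dd,dd);return np.linalg.norm(q,axis=1)-33
r=least_squares(f,[-345,-.2,45],loss="soft_l1");y0,t,zc=r.x
dd=np.array([1,t,0])/np.hypot(1,t);a=(P0-[470,y0,zc])@dd
rad=np.linalg.norm((P0-[470,y0,zc])-np.outer(a,dd),axis=1)
print(r.x,np.degrees(np.arctan(t)),np.median(abs(r.fun)),len(P),np.percentile(a[rad>31],[0,1,99,100]))
for q in np.percentile(a[rad>31],[1,99]):print(np.array([470,y0,zc])+q*dd)
E
```

```text
time_s: 1.4
eef_pos: [472.8, -351.2, 230.9]
ee_rot: [-0.413, -0.573, -0.414, 0.574]
force: [-0.1, -0.2, -0.3]
grip_width: 0.996
t 1.4 pos [ 472.8 -351.2  230.9] x [-0.001  0.001 -1.   ] yaw -108.39 F [-0.1 -0.2 -0.3] w 0.996 q [-0.838  0.456  1.293 -0.     1.393  1.054]
[-3.49123555e+02 -3.42257959e-01  4.60301661e+01] -18.89391919976829 0.3644619993884355 9698 [-77.0244588  -72.53361195  86.50574822  87.69695171]
[ 401.37451858 -325.63593774   46.03016609]
[ 551.84479523 -377.13558756   46.03016609]
```

View pics/w1.png

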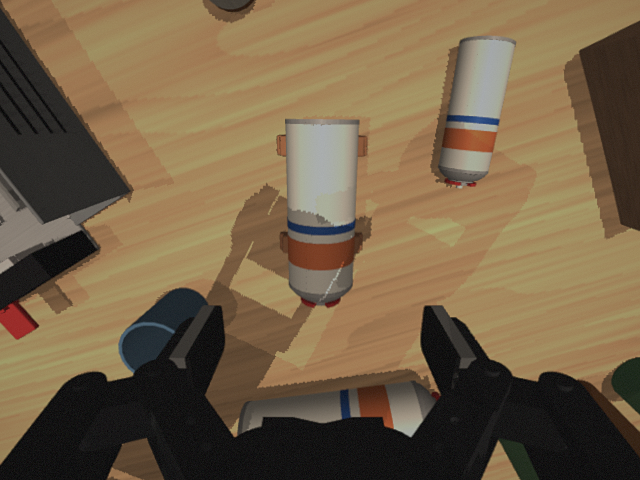

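Canister centre is about (476.6, -351.4), axis yaw -18.9°, axis height 45-46 mm, which matches the given sizes. Next: descend with the jaws across the canister between the saddles.

```bash
python3 -c "
from h import *
goto([476.6,-351.4,20],-108.9)"
```

```text
lin [ 0.7034  0.0128 -0.0024] rot [ 0.017 -0.001  0.002] rows>= 5.061311690872635
```

```bash
python3 -m jog '[{"linear":[0.1,0.013,-0.0024],"rotation":[0.017,-0.001,0.002],"grip":85},{"linear":[0.2,0.013,-0.0024],"rotation":[0.017,-0.001,0.002],"grip":85},{"linear":[0.3,0.013,-0.0024],"rotation":[0.017,-0.001,0.002],"grip":85},{"linear":[0.38,0.013,-0.0024],"rotation":[0.017,-0.001,0.002],"grip":85},{"linear":[0.46,0.013,-0.0024],"rotation":[0.017,-0.001,0.002],"grip":85},{"linear":[0.52,0.013,-0.0024],"rotation":[0.017,-0.001,0.002],"grip":85},{"linear":[0.58,0.013,-0.0024],"rotation":[0.017,-0.001,0.002],"grip":85},{"linear":[0.64,0.013,-0.0024],"rotation":[0.017,-0.001,0.002],"grip":85},{"linear":[0.68,0.013,-0.0024],"rotation":[0.017,-0.001,0.002],"grip":85},{"linear":[0.703,0.013,-0.0024],"rotation":[0.017,-0.001,0.002],"grip":85},{"linear":[0.703,0.013,-0.0024],"rotation":[0.017,-0.001,0.002],"grip":85},{"linear":[0.703,0.013,-0.0024],"rotation":[0.017,-0.001,0.002],"grip":85}]'
python3 - <<'E'
from h import *
state();goto([476.6,-351.4,20],-108.9)
c=calibration("wrist");p,d=capture("wrist");cv2.imwrite("pics/w2.png",p[:,:,::-1])
W=world(c,d);
P0=W.reshape(-1,3);P0=P0[(P0[:,2]>45)&(P0[:,2]<85)&(P0[:,0]>490)&(P0[:,0]<545)&(abs(P0[:,1]+360)<45)]
from scipy.optimize import least_squares
def f(p):
    y0,t,zc=p[:3];dd=np.array([1,t,0])/np.hypot(1,t);q=P0-[476.6,y0,zc]
    q=q-np.outer(q@dd,dd);return np.linalg.norm(q,axis=1)-33
r=least_squares(f,[-351,-.34,45],loss="soft_l1");print(r.x,len(P0),np.median(abs(r.fun)))
E
```

```text
time_s: 2.45
eef_pos: [476.8, -351.8, 20.8]
ee_rot: [0.411, 0.575, 0.411, -0.575]
force: [0.2, -1.1, 1.0]
grip_width: 0.995
t 2.45 pos [ 476.8 -351.8   20.8] x [ 0.001 -0.001 -1.   ] yaw -108.88 F [ 0.2 -1.1  1. ] w 0.995 q [-0.833  0.692  1.499  0.     0.949  1.067]
lin [ 0.0026 -0.001  -0.0009] rot [ 0.0005  0.0007 -0.0016] rows>= 0.021105955405260876
[-3.51128345e+02 -3.49460904e-01  4.58803153e+01] 35928 0.30322011069376487
```

View pics/w2.png

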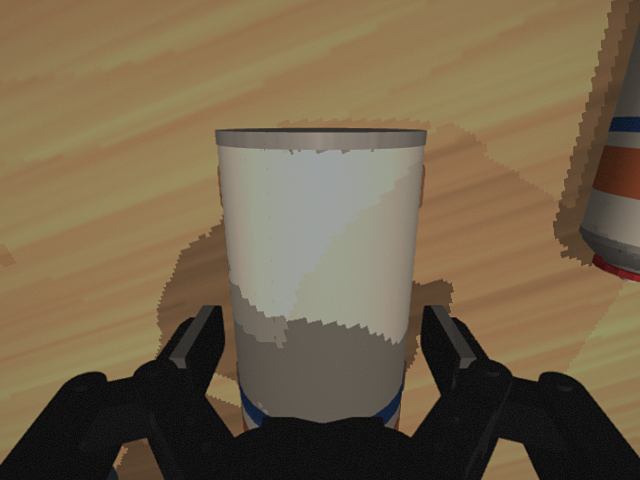

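The jaws are centred on the canister to under 1 mm. Pads are at columns 222 and 422, the can's edges at 233 and 408. Closing.

```bash
python3 -m jog '[{"linear":[0,0,-0.001],"rotation":[0.005,0,0],"grip":78},{"linear":[0,0,-0.001],"rotation":[0.005,0,0],"grip":74},{"linear":[0,0,-0.001],"rotation":[0.005,0,0],"grip":71},{"linear":[0,0,-0.001],"rotation":[0.005,0,0],"grip":69},{"linear":[0,0,-0.001],"rotation":[0.005,0,0],"grip":67},{"linear":[0,0,-0.001],"rotation":[0.005,0,0],"grip":65},{"linear":[0,0,-0.001],"rotation":[0.005,0,0],"grip":60},{"linear":[0,0,-0.001],"rotation":[0.005,0,0],"grip":55},{"linear":[0,0,-0.001],"rotation":[0.005,0,0],"grip":50},{"linear":[0,0,-0.001],"rotation":[0.005,0,0],"grip":50}]' 40
python3 - <<'E'
from h import *
state()
c=calibration("wrist");p,d=capture("wrist");cv2.imwrite("pics/w3.png",p[:,:,::-1])
E
```

```text
time_s: 3.33
eef_pos: [477.3, -351.2, 21.7]
ee_rot: [0.411, 0.576, 0.41, -0.575]
force: [-0.3, 4.2, 6.9]
grip_width: 0.768
t 3.33 pos [ 477.3 -351.2   21.7] x [ 0.001 -0.001 -1.   ] yaw -109.02 F [-0.3  4.2  6.9] w 0.768 q [-8.320e-01  6.910e-01  1.499e+00  1.000e-03  9.500e-01  1.070e+00]
```

View pics/w3.png

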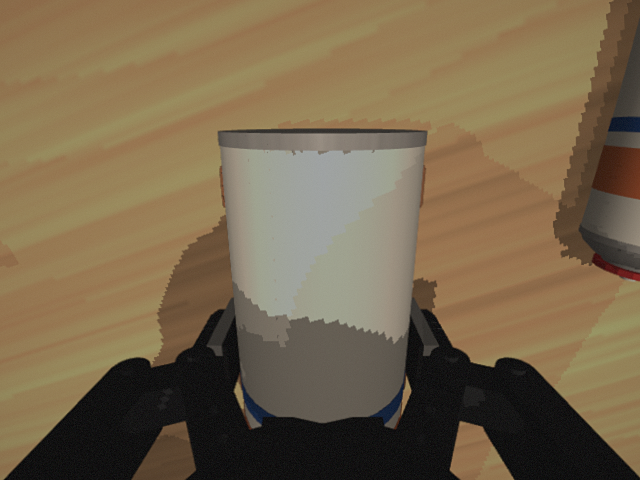

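```bash
python3 -m jog '[{"linear":[-0.01,0,0],"rotation":[0,0,0],"grip":50},{"linear":[-0.02,0,0],"rotation":[0,0,0],"grip":50},{"linear":[-0.04,0,0],"rotation":[0,0,0],"grip":50},{"linear":[-0.07,0,0],"rotation":[0,0,0],"grip":50},{"linear":[-0.12,0,0],"rotation":[0,0,0],"grip":50},{"linear":[-0.18,0,0],"rotation":[0,0,0],"grip":50},{"linear":[-0.25,0,0],"rotation":[0,0,0],"grip":50},{"linear":[-0.32,0,0],"rotation":[0,0,0],"grip":50},{"linear":[-0.4,0,0],"rotation":[0,0,0],"grip":50},{"linear":[-0.48,0,0],"rotation":[0,0,0],"grip":50},{"linear":[-0.55,0,0],"rotation":[0,0,0],"grip":50},{"linear":[-0.6,0,0],"rotation":[0,0,0],"grip":50},{"linear":[-0.62,0,0],"rotation":[0,0,0],"grip":50},{"linear":[-0.62,0,0],"rotation":[0,0,0],"grip":50},{"linear":[-0.62,0,0],"rotation":[0,0,0],"grip":50}]' 40
python3 - <<'E'
from h import *
state()
for n in("scene","top","wrist"):
    c=calibration(n);p,d=capture(n);cv2.imwrite(f"pics/{n}4.png",p[:,:,::-1]);np.save(f"pics/W{n}4.npy",world(c,d))
W=np.load("pics/Wtop4.npy")
im=cv2.imread("pics/top4.png")[:,:,::-1]
crop(im,120,60,360,270,3,"pics/c4.png")
E
```

```text
time_s: 4.63
eef_pos: [476.8, -350.9, 207.1]
ee_rot: [0.411, 0.576, 0.41, -0.576]
force: [0.6, -0.8, -4.7]
grip_width: 0.763
t 4.63 pos [ 476.8 -350.9  207.1] x [ 0.001  0.    -1.   ] yaw -109.03 F [ 0.6 -0.8 -4.7] w 0.763 q [-8.320e-01  4.790e-01  1.322e+00  1.000e-03  1.341e+00  1.070e+00]
```

View pics/scene4.png

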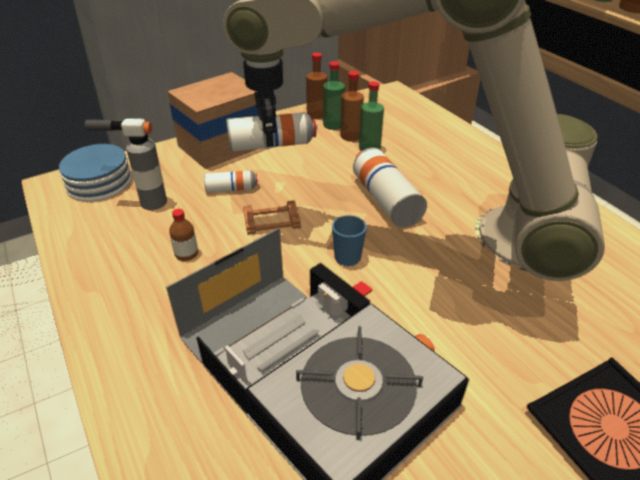

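View pics/c4.png

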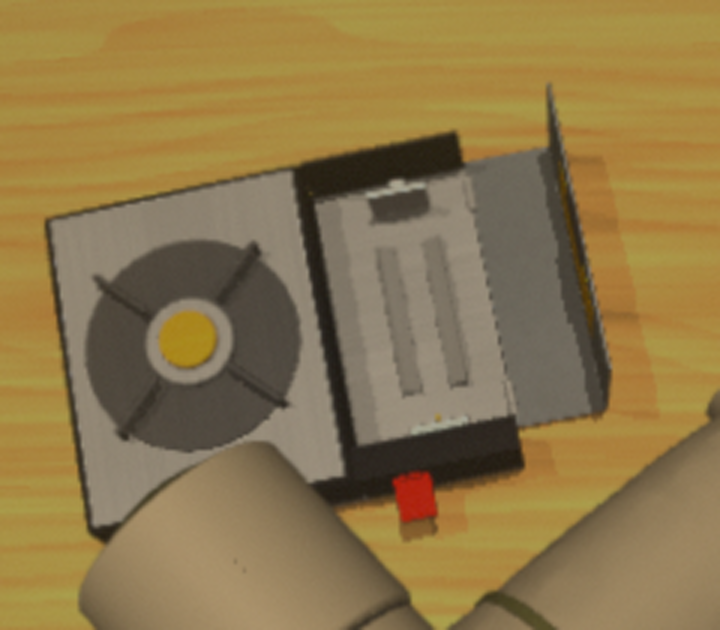

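The canister is held level and the rest is empty. Next I'll fit the stove pose from known stove features in the top and scene pictures.

Run:
```python
from h import *
from scipy.optimize import least_squares
ct,cs=calibration("top"),calibration("scene")
T=[((125,292,82),(47,218)),((125,-60,82),(457,132)),((-109.5,0,70),(440,416)),((-186,15,66),(437,517)),((-186,45,66),(400,524)),((-150,15,66),(433,470))]
T=[(p,(u/3+120-.33,v/3+60-.33)) for p,(u,v) in T]
S=[((-150,-60,82),(530,275)),((-186,15,66),(662,337)),((-186,45,66),(699,360)),((-109.5,0,70),(546,378))]
S=[(p,(u/3.3+160-.35,v/3.3+180-.35)) for p,(u,v) in S]
S+=[((-150,292,82),(466,380))]
def tr(q,P):
    a=q[2];c,s=np.cos(a),np.sin(a);P=np.array(P,float);return np.stack([q[0]+c*P[:,0]-s*P[:,1],q[1]+s*P[:,0]+c*P[:,1],P[:,2]],1)
def res(q,c,L):return (project(c,tr(q,[p for p,_ in L]))-np.array([u for _,u in L]))
q0=[636,-4.5,.1876]
for nm,f in(("top",lambda q:res(q,ct,T).ravel()),("scene",lambda q:res(q,cs,S).ravel()),("both",lambda q:np.r_[res(q,ct,T).ravel(),res(q,cs,S).ravel()])):
    r=least_squares(f,q0,loss="soft_l1");print(nm,r.x,np.degrees(r.x[2]));print(f(r.x).reshape(-1,2).round(1).tolist())
# overlay
q=r.x
P=[(-150,-60,82),(125,-60,82),(125,292,82),(-150,292,82),(-150,73,82),(125,73,82),(-70,26,23),(-70,-26,23),(60,26,23),(60,-26,23),(-112.5,0,45),(0,0,45),(-150,15,66),(-186,15,66),(-186,45,66),(-150,45,66),(-109.5,0,70)]
for n,c,b,k in(("top",ct,(120,60,360,270),3),("scene",cs,(160,180,400,360),3.3)):
    im=cv2.imread(f"pics/{n}4.png");im=cv2.resize(im[b[1]:b[3],b[0]:b[2]],None,fx=k,fy=k,interpolation=2)
    for u,v in project(c,tr(q,P)):cv2.drawMarker(im,(int((u-b[0]+.35)*k),int((v-b[1]+.35)*k)),(0,255,0),0,10,1)
    cv2.imwrite(f"pics/o_{n}.png",im)
# pcl: front panel top / rear panel / wall edges
```

```text
top [ 6.34084406e+02 -5.24194767e+00  1.89350003e-01] 10.848956006920558
[[-1.6, -0.4], [0.5, -0.7], [-0.2, 1.0], [0.7, -0.3], [0.7, -0.2], [-0.7, 0.8]]
scene [ 6.41555287e+02 -7.78997995e+00  1.64088315e-01] 9.401567902358085
[[-0.4, -1.2], [0.1, -1.1], [0.1, 0.7], [-1.2, -0.6], [1.5, 1.1]]
both [ 6.38772343e+02 -6.10252264e+00  1.77493324e-01] 10.169618357593905
[[-0.7, -3.6], [1.5, -2.3], [-0.3, -0.8], [0.1, -2.2], [0.1, -2.2], [-1.1, -1.1], [0.3, -1.5], [1.0, -1.9], [1.1, -0.2], [0.1, -1.0], [4.1, -1.1]]
```

View pics/o_top.png

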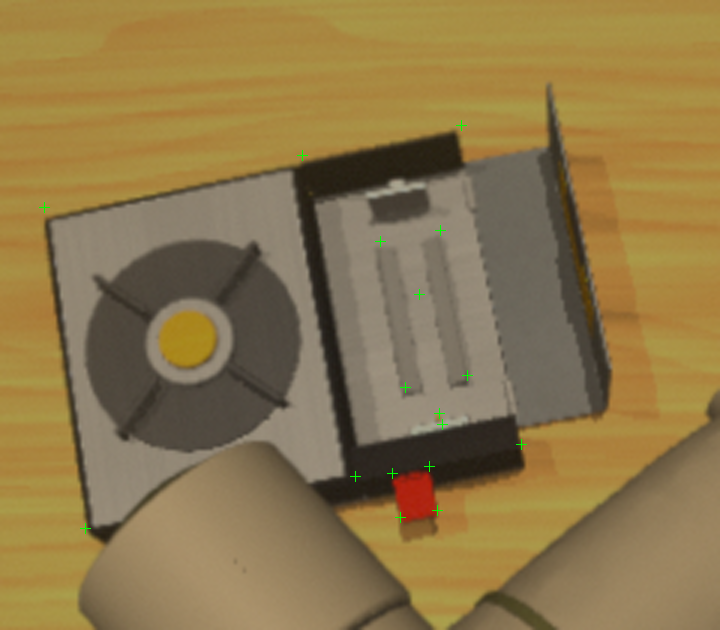

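View pics/o_scene.png

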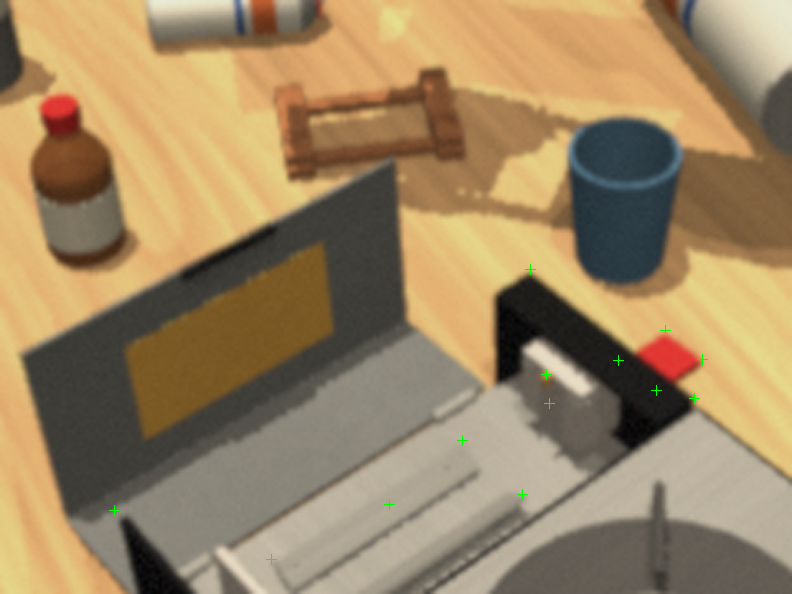

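```bash
python3 -c "
from h import *
goto([570,-180,250],-79.3)"
```

```text
lin [-0.1446  0.1084 -0.6397] rot [-1.0377e+00 -2.1000e-03  5.0000e-04] rows>= 4.782151587074223
```

```bash
python3 -m jog '[{"linear":[-0.03,0.005,-0.03],"rotation":[-0.05,0,0],"grip":50},{"linear":[-0.08,0.02,-0.1],"rotation":[-0.15,0,0],"grip":50},{"linear":[-0.12,0.03,-0.18],"rotation":[-0.28,0,0],"grip":50},{"linear":[-0.145,0.05,-0.28],"rotation":[-0.44,0,0],"grip":50},{"linear":[-0.145,0.065,-0.38],"rotation":[-0.6,0,0],"grip":50},{"linear":[-0.145,0.08,-0.48],"rotation":[-0.76,0,0],"grip":50},{"linear":[-0.145,0.095,-0.56],"rotation":[-0.9,0,0],"grip":50},{"linear":[-0.145,0.105,-0.61],"rotation":[-0.98,0,0],"grip":50},{"linear":[-0.145,0.108,-0.64],"rotation":[-1.0,0,0],"grip":50},{"linear":[-0.145,0.108,-0.64],"rotation":[-1.0,0,0],"grip":50},{"linear":[-0.145,0.108,-0.64],"rotation":[-1.0,0,0],"grip":50},{"linear":[-0.145,0.108,-0.64],"rotation":[-1.0,0,0],"grip":50}]' 40
python3 - <<'E'
from h import *
state()
for n in("wrist",):
    c=calibration(n);p,d=capture(n);cv2.imwrite(f"pics/{n}5.png",p[:,:,::-1]);np.save(f"pics/W{n}5.npy",world(c,d))
    import pickle;pickle.dump(c,open("pics/cal5.pkl","wb"))
im=p
crop(im,0,100,240,330,3,"pics/c5.png")
E
```

```text
time_s: 5.78
eef_pos: [569.5, -180.7, 250.1]
ee_rot: [0.539, 0.457, 0.54, -0.457]
force: [-0.9, -0.9, -2.9]
grip_width: 0.76
t 5.78 pos [ 569.5 -180.7  250.1] x [-0.     0.001 -1.   ] yaw -80.47 F [-0.9 -0.9 -2.9] w 0.76 q [-5.030e-01  4.650e-01  1.231e+00  1.000e-03  1.447e+00  9.010e-01]
```

View pics/wrist5.png

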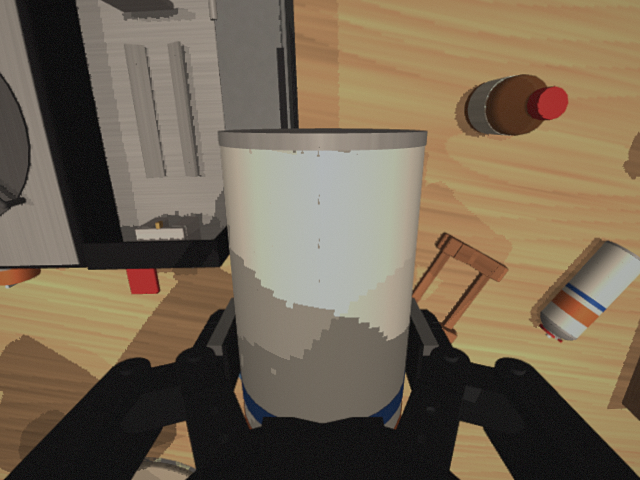

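View pics/c5.png

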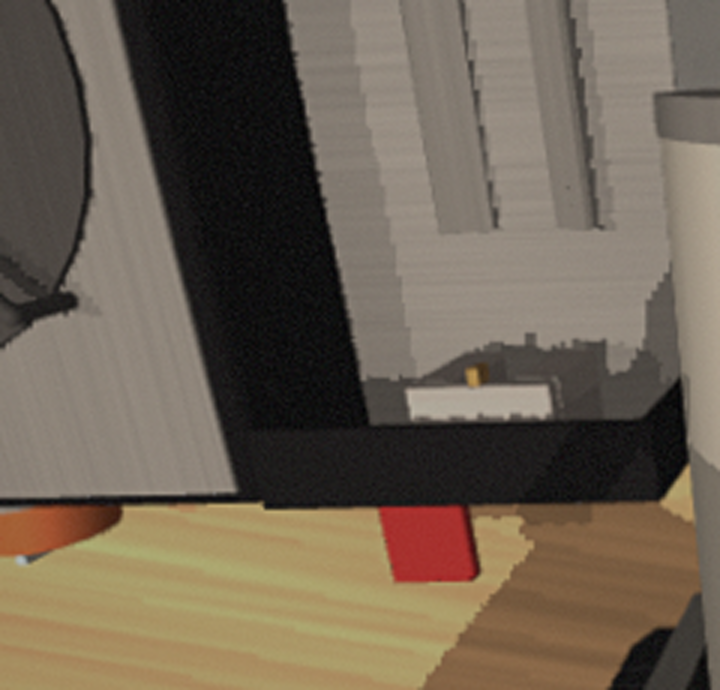

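Run:
```python
from h import *
import pickle
from scipy.optimize import least_squares
c=pickle.load(open("pics/cal5.pkl","rb"));W=np.load("pics/Wwrist5.npy")
for nm,(u,v) in dict(sheetL=(440,225),sheetLin=(485,225),sheetR=(565,225),sheetRin=(595,225),between=(520,225),tab=(476,375),regtop=(480,405),lever=(430,545),panel=(560,470),strip=(250,250),blk=(150,400),leftofcan=(640,200)).items():
    print(nm,np.round(W[int(v/3+100),int(u/3)],1))
L=[((-106.5,0,70),(476,366)),((-186,45,66),(396,581)),((-186,15,66),(474,580)),((-150,-60,82),(660,498)),((-150,73,82),(266,506))]
L=[(p,(u/3-.33,v/3+100-.33)) for p,(u,v) in L]
def tr(q,P):
    a=q[2];cc,s=np.cos(a),np.sin(a);P=np.array(P,float);return np.stack([q[0]+cc*P[:,0]-s*P[:,1],q[1]+s*P[:,0]+cc*P[:,1],P[:,2]],1)
def f(q):return (project(c,tr(q,[p for p,_ in L]))-np.array([u for _,u in L])).ravel()
for k in range(2):
    r=least_squares(f,[636,-5,.187],loss="soft_l1");print(r.x,np.degrees(r.x[2]));print(f(r.x).reshape(-1,2).round(1).tolist())
    L=L[:4]
P=[(-70,26,23),(-70,-26,23),(60,26,23),(60,-26,23),(-150,-60,82),(-150,73,82),(125,73,82),(-112.5,0,45),(0,0,45),(-186,15,66),(-186,45,66),(-150,15,66),(-106.5,0,70)]
im=cv2.imread("pics/wrist5.png");im=cv2.resize(im[0:330,0:260],None,fx=2.4,fy=2.4,interpolation=2)
for u,v in project(c,tr(r.x,P)):cv2.drawMarker(im,(int((u+.3)*2.4),int((v+.3)*2.4)),(0,255,0),0,10,1)
cv2.imwrite("pics/o5.png",im)
# yaw from cloud: panel front edge
Q=W.reshape(-1,3);m=(Q[:,2]>78)&(Q[:,2]<88)&(Q[:,1]>-75)&(Q[:,1]<80)&(Q[:,0]<530)
print(cv2.minAreaRect(Q[m][:,:2].astype(np.float32)),m.sum(),np.median(Q[m][:,2]))
```

```text
sheetL [566.5   9.7  22.8]
sheetLin [567.3  -3.   15. ]
sheetR [572.6 -33.2  17.4]
sheetRin [572.8 -41.4   9.4]
between [568.  -13.4   8.2]
tab [530.1 -25.3  70.5]
regtop [520.5 -27.9  71.5]
lever [464.8  -9.2  67.4]
panel [507.8 -58.3  82.7]
strip [556.5  55.4  57.9]
blk [509.4  73.3  83.4]
leftofcan [585.  -56.7   7.8]
[ 6.38352598e+02 -4.63048980e+00  1.90127934e-01] 10.893528160844264
[[-0.6, -0.5], [-0.7, -0.1], [0.9, -0.1], [0.8, 0.5], [-0.3, 0.2]]
[ 6.38206866e+02 -4.21211361e+00  1.92052589e-01] 11.003802807283773
[[-0.8, -0.4], [-0.7, 0.1], [0.9, -0.1], [0.7, 0.5]]
((499.9920654296875, 2.4925994873046875), (60.39427185058594, 155.1272430419922), 0.19876570999622345) 5266 83.07973489985886
```

View pics/o5.png

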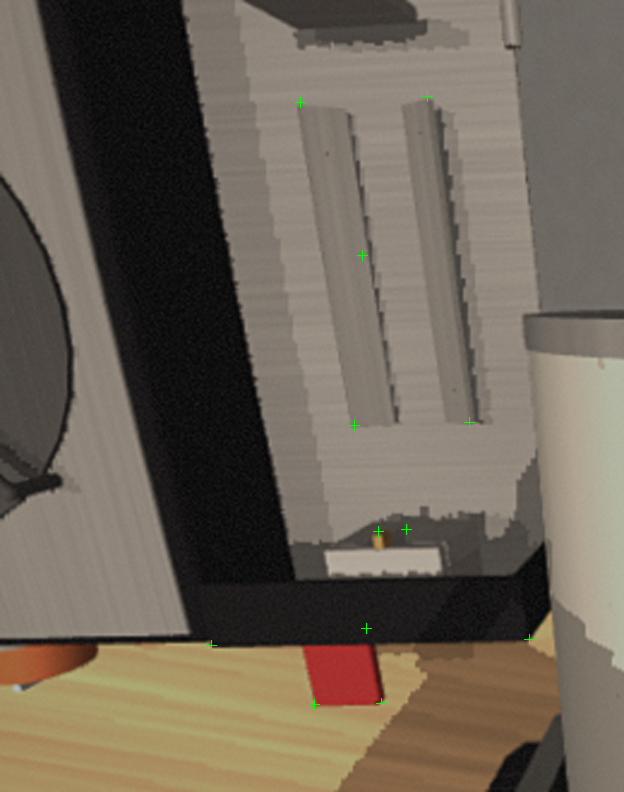

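```bash
python3 -c "
from h import *
goto([638.7,-4.3,190],-79.05)"
```

```text
lin [ 0.2009  0.3248 -0.542 ] rot [-0.0499 -0.0018  0.0004] rows>= 4.770036060017177
```

```bash
python3 -m jog '[{"linear":[0.0,0.02,-0.03],"rotation":[-0.01,0,0],"grip":50},{"linear":[0.02,0.06,-0.1],"rotation":[-0.02,0,0],"grip":50},{"linear":[0.05,0.12,-0.19],"rotation":[-0.03,0,0],"grip":50},{"linear":[0.09,0.18,-0.29],"rotation":[-0.04,0,0],"grip":50},{"linear":[0.13,0.24,-0.39],"rotation":[-0.05,0,0],"grip":50},{"linear":[0.17,0.28,-0.47],"rotation":[-0.05,-0.002,0],"grip":50},{"linear":[0.19,0.31,-0.52],"rotation":[-0.05,-0.002,0],"grip":50},{"linear":[0.2,0.325,-0.542],"rotation":[-0.05,-0.002,0],"grip":50},{"linear":[0.2,0.325,-0.542],"rotation":[-0.05,-0.002,0],"grip":50},{"linear":[0.2,0.325,-0.542],"rotation":[-0.05,-0.002,0],"grip":50},{"linear":[0.2,0.325,-0.542],"rotation":[-0.05,-0.002,0],"grip":50}]' 40
python3 - <<'E'
from h import *
state();goto([638.7,-4.3,22],-79.05);goto([638.7,-4.3,80],-79.05)
for n in("scene","wrist"):
    c=calibration(n);p,d=capture(n);cv2.imwrite(f"pics/{n}6.png",p[:,:,::-1])
E
```

```text
time_s: 6.75
eef_pos: [638.8, -5.7, 191.0]
ee_rot: [0.545, 0.45, 0.545, -0.45]
force: [0.1, -1.0, -3.2]
grip_width: 0.758
t 6.75 pos [638.8  -5.7 191. ] x [ 0.001 -0.001 -1.   ] yaw -79.13 F [ 0.1 -1.  -3.2] w 0.758 q [-0.192  0.596  1.177 -0.     1.367  1.189]
lin [ 5.632e-01  4.000e-04 -4.900e-03] rot [-0.003   0.0014 -0.0011] rows>= 4.052045573681414
lin [ 0.3699  0.0005 -0.0048] rot [-0.003   0.0014 -0.0011] rows>= 2.6612282797503917
```

View pics/wrist6.png

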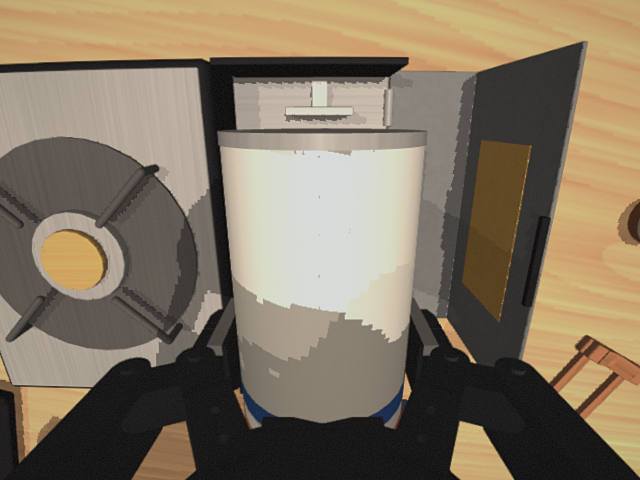

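View pics/scene6.png

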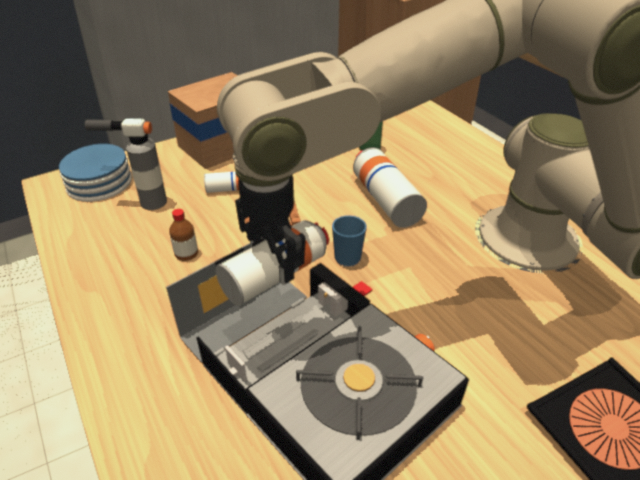

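```bash
python3 -m jog '[{"linear":[0.03,0,-0.0048],"rotation":[-0.003,0.001,-0.001],"grip":50},{"linear":[0.09,0,-0.0048],"rotation":[-0.003,0.001,-0.001],"grip":50},{"linear":[0.16,0,-0.0048],"rotation":[-0.003,0.001,-0.001],"grip":50},{"linear":[0.23,0,-0.0048],"rotation":[-0.003,0.001,-0.001],"grip":50},{"linear":[0.3,0,-0.0048],"rotation":[-0.003,0.001,-0.001],"grip":50},{"linear":[0.36,0,-0.0048],"rotation":[-0.003,0.001,-0.001],"grip":50},{"linear":[0.41,0,-0.0048],"rotation":[-0.003,0.001,-0.001],"grip":50},{"linear":[0.44,0,-0.0048],"rotation":[-0.003,0.001,-0.001],"grip":50},{"linear":[0.45,0,-0.0048],"rotation":[-0.003,0.001,-0.001],"grip":50},{"linear":[0.45,0,-0.0048],"rotation":[-0.003,0.001,-0.001],"grip":50},{"linear":[0.45,0,-0.0048],"rotation":[-0.003,0.001,-0.001],"grip":50}]' 40
python3 - <<'E'
from h import *
state();goto([638.7,-4.3,22],-79.05)
for n in("top","wrist"):
    c=calibration(n);p,d=capture(n);cv2.imwrite(f"pics/{n}7.png",p[:,:,::-1])
W=world(c,d)
for v in(90,100,105,108,111,114,118,122,126,130,135,140,145):
    w=W[v,318];print(v,np.round(w,1),"stove x",round((w[0]-638.3)*.9818+(w[1]+4.4)*.19,1))
E
```

```text
time_s: 7.77
eef_pos: [639.0, -4.5, 56.8]
ee_rot: [0.546, 0.45, 0.545, -0.45]
force: [1.6, -0.6, -3.9]
grip_width: 0.759
t 7.77 pos [639.   -4.5  56.8] x [ 0.002 -0.    -1.   ] yaw -79.07 F [ 1.6 -0.6 -3.9] w 0.759 q [-0.19   0.729  1.317  0.     1.094  1.19 ]
lin [ 0.1159 -0.0011 -0.0009] rot [-0.0007  0.0012 -0.0029] rows>= 0.8339749047304801
90 [733.5  15.2  26.2] stove x 97.2
100 [727.2  13.6  63.8] stove x 90.7
105 [725.5  13.3  63.8] stove x 88.9
108 [724.5  13.1  62.8] stove x 87.9
111 [723.6  13.   54.3] stove x 87.1
114 [723.3  13.5  10.6] stove x 86.9
118 [721.4  13.2   8.4] stove x 84.9
122 [719.4  12.8   8.8] stove x 82.9
126 [717.5  12.4   9. ] stove x 80.9
130 [717.2  11.5  84.4] stove x 80.5
135 [716.8  11.  115.6] stove x 80.0
140 [715.6  10.8 114. ] stove x 78.8
145 [714.5  10.6 114. ] stove x 77.6
```

View pics/wrist7.png

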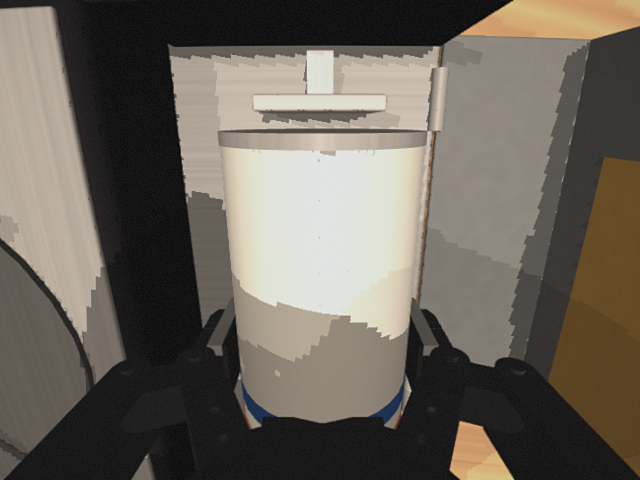

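The plain end is at stove x ≈ 80 and the pusher face at ≈ 88, which is the stated 8 mm gap. The can (column 322) is centred on the pusher (column 320). Lowering the last 35 mm.

```bash
python3 -m jog '[{"linear":[0.02,-0.001,-0.001],"rotation":[0,0,0],"grip":50},{"linear":[0.045,-0.001,-0.001],"rotation":[0,0,0],"grip":50},{"linear":[0.065,-0.001,-0.001],"rotation":[0,0,0],"grip":50},{"linear":[0.08,-0.001,-0.001],"rotation":[0,0,0],"grip":50},{"linear":[0.09,-0.001,-0.001],"rotation":[0,0,0],"grip":50},{"linear":[0.097,-0.001,-0.001],"rotation":[0,0,0],"grip":50},{"linear":[0.104,-0.001,-0.001],"rotation":[0,0,0],"grip":50},{"linear":[0.11,-0.001,-0.001],"rotation":[0,0,0],"grip":50},{"linear":[0.114,-0.001,-0.001],"rotation":[0,0,0],"grip":50},{"linear":[0.115,-0.001,-0.001],"rotation":[0,0,0],"grip":50},{"linear":[0.115,-0.001,-0.001],"rotation":[0,0,0],"grip":50}]' 40
python3 - <<'E'
from h import *
state()
E
```

```text
time_s: 8.78
eef_pos: [638.9, -4.1, 22.6]
ee_rot: [0.546, 0.45, 0.545, -0.45]
force: [-0.5, 0.2, -4.5]
grip_width: 0.763
t 8.78 pos [638.9  -4.1  22.6] x [ 0.002 -0.    -1.   ] yaw -79.06 F [-0.5  0.2 -4.5] w 0.763 q [-0.19   0.773  1.337 -0.     1.03   1.19 ]
```

```bash
python3 -m jog '[{"linear":[0.003,0,0],"rotation":[0,0,0],"grip":50},{"linear":[0.006,0,0],"rotation":[0,0,0],"grip":50},{"linear":[0.006,0,0],"rotation":[0,0,0],"grip":50}]' 40
python3 -c "
from h import *
state()"
```

```text
time_s: 9.03
eef_pos: [639.1, -4.1, 22.3]
ee_rot: [0.546, 0.45, 0.544, -0.45]
force: [-4.7, 1.3, 7.8]
grip_width: 0.761
t 9.03 pos [639.1  -4.1  22.3] x [ 0.003 -0.001 -1.   ] yaw -79.05 F [-4.7  1.3  7.8] w 0.761 q [-0.189  0.774  1.337 -0.     1.028  1.19 ]
```

Contact with the cradle: 7.8 N up, against the can's weight hanging before. Releasing slowly.

```bash
python3 -m jog '[{"linear":[0,0,0],"rotation":[0,0,0],"grip":64},{"linear":[0,0,0],"rotation":[0,0,0],"grip":66},{"linear":[0,0,0],"rotation":[0,0,0],"grip":67},{"linear":[0,0,0],"rotation":[0,0,0],"grip":68},{"linear":[0,0,0],"rotation":[0,0,0],"grip":70},{"linear":[0,0,0],"rotation":[0,0,0],"grip":73},{"linear":[0,0,0],"rotation":[0,0,0],"grip":76},{"linear":[0,0,0],"rotation":[0,0,0],"grip":80},{"linear":[0,0,0],"rotation":[0,0,0],"grip":85},{"linear":[0,0,0],"rotation":[0,0,0],"grip":85}]' 20
python3 - <<'E'
from h import *
state()
for n in("scene","wrist"):
    c=calibration(n);p,d=capture(n);cv2.imwrite(f"pics/{n}8.png",p[:,:,::-1])
E
```

```text
time_s: 9.87
eef_pos: [639.1, -4.2, 22.3]
ee_rot: [0.546, 0.45, 0.544, -0.45]
force: [0.1, -0.3, -0.7]
grip_width: 0.995
t 9.87 pos [639.1  -4.2  22.3] x [ 0.003 -0.001 -1.   ] yaw -79.05 F [ 0.1 -0.3 -0.7] w 0.995 q [-0.189  0.774  1.337 -0.     1.028  1.19 ]
```

View pics/wrist8.png

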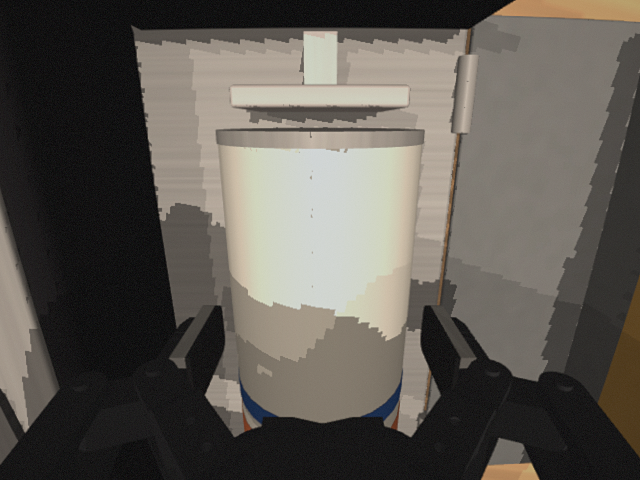

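```bash
python3 -m jog '[{"linear":[-0.03,0,0],"rotation":[0,0,0],"grip":85},{"linear":[-0.08,0,0],"rotation":[0,0,0],"grip":85},{"linear":[-0.15,0,0],"rotation":[0,0,0],"grip":85},{"linear":[-0.24,0,0],"rotation":[0,0,0],"grip":85},{"linear":[-0.34,0,0],"rotation":[0,0,0],"grip":85},{"linear":[-0.44,0,0],"rotation":[0,0,0],"grip":85},{"linear":[-0.52,0,0],"rotation":[0,0,0],"grip":85},{"linear":[-0.58,0,0],"rotation":[0,0,0],"grip":85},{"linear":[-0.6,0,0],"rotation":[0,0,0],"grip":85},{"linear":[-0.6,0,0],"rotation":[0,0,0],"grip":85}]'
python3 - <<'E'
from h import *
state()
for n in("scene","top","wrist"):
    c=calibration(n);p,d=capture(n);cv2.imwrite(f"pics/{n}9.png",p[:,:,::-1]);np.save(f"pics/W{n}9.npy",world(c,d))
p=cv2.imread("pics/scene9.png")[:,:,::-1];crop(p,160,200,400,380,3.3,"pics/c9.png")
p=cv2.imread("pics/wrist9.png")[:,:,::-1];crop(p,200,120,440,300,3.3,"pics/d9.png")
E
```

```text
time_s: 10.8
eef_pos: [639.0, -4.1, 204.1]
ee_rot: [0.547, 0.451, 0.543, -0.449]
force: [0.5, -0.5, 0.2]
grip_width: 0.997
t 10.8 pos [639.   -4.1 204.1] x [ 0.006 -0.001 -1.   ] yaw -79.05 F [ 0.5 -0.5  0.2] w 0.997 q [-0.189  0.585  1.162 -0.     1.389  1.19 ]
```

View pics/wrist9.png

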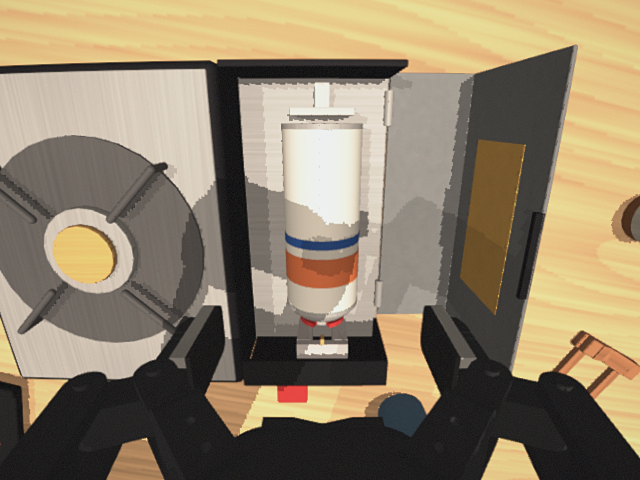

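View pics/c9.png

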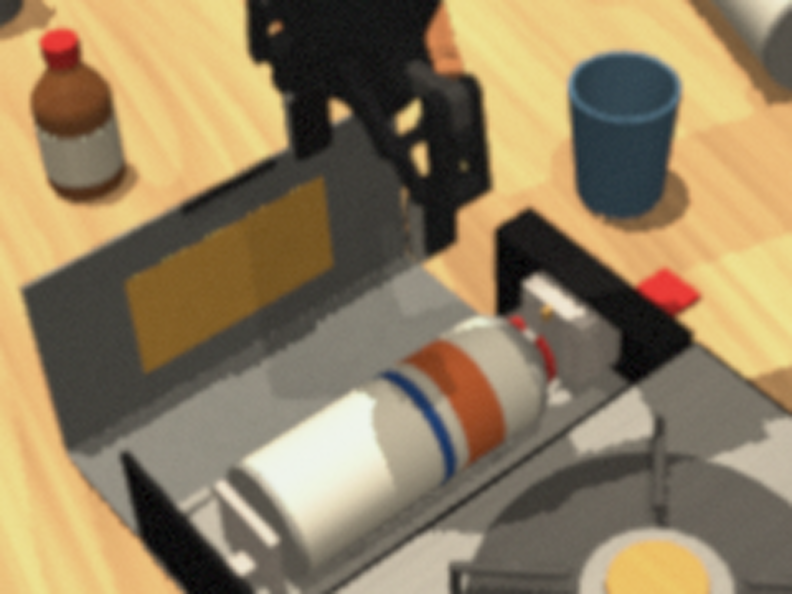

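Canister is in the cradle, notch up and in line with the brass tab (wrist picture, both at column 322). Next: close the fingers and move above the lever.

```bash
python3 -c "
from h import *
goto([461,-8.2,150],-79.05)
W=np.load('pics/Wwrist9.npy');print(W[393,292],W[350,322],W[375,300])
W=np.load('pics/Wscene9.npy');print(W[200+int(285/3.3),160+int(668/3.3)])
"
```

```text
lin [ 0.1689 -0.5821 -0.0981] rot [-0.0001  0.0005 -0.0007] rows>= 4.417483976379777
[462.32450812  -7.97982374  67.32316702] [520.64752977 -27.09505457  70.73380345] [498.51772224 -10.78962408  82.68566564]
[460.98668651  -9.91431139  66.25554324]
```

```bash
python3 -m jog '[{"linear":[0,-0.05,-0.01],"rotation":[0,0,0],"grip":40},{"linear":[0,-0.14,-0.025],"rotation":[0,0,0],"grip":0},{"linear":[0,-0.25,-0.04],"rotation":[0,0,0],"grip":0},{"linear":[0.02,-0.36,-0.06],"rotation":[0,0,0],"grip":0},{"linear":[0.06,-0.46,-0.08],"rotation":[0,0,0],"grip":0},{"linear":[0.11,-0.54,-0.09],"rotation":[0,0,0],"grip":0},{"linear":[0.15,-0.575,-0.098],"rotation":[0,0,0],"grip":0},{"linear":[0.169,-0.582,-0.098],"rotation":[0,0,0],"grip":0},{"linear":[0.169,-0.582,-0.098],"rotation":[0,0,0],"grip":0},{"linear":[0.169,-0.582,-0.098],"rotation":[0,0,0],"grip":0},{"linear":[0.169,-0.582,-0.098],"rotation":[0,0,0],"grip":0}]' 40
python3 - <<'E'
from h import *
state();goto([461,-8.2,70],-79.05);goto([461,-8.2,37],-79.05)
c=calibration("wrist");p,d=capture("wrist");cv2.imwrite("pics/wrist10.png",p[:,:,::-1])
E
```

```text
time_s: 11.87
eef_pos: [462.1, -8.4, 150.3]
ee_rot: [0.546, 0.45, 0.545, -0.45]
force: [0.4, -0.2, 0.2]
grip_width: -0.003
t 11.87 pos [462.1  -8.4 150.3] x [ 0.001 -0.    -1.   ] yaw -79.05 F [ 0.4 -0.2  0.2] w -0.003 q [-0.272  0.261  1.794 -0.     1.085  1.107]
lin [ 0.2675 -0.0037 -0.0015] rot [ 0.0001  0.0012 -0.0023] rows>= 1.9247621270288693
lin [ 0.3775 -0.0038 -0.0015] rot [ 0.0001  0.0012 -0.0023] rows>= 2.716076997687913
```

View pics/wrist10.png

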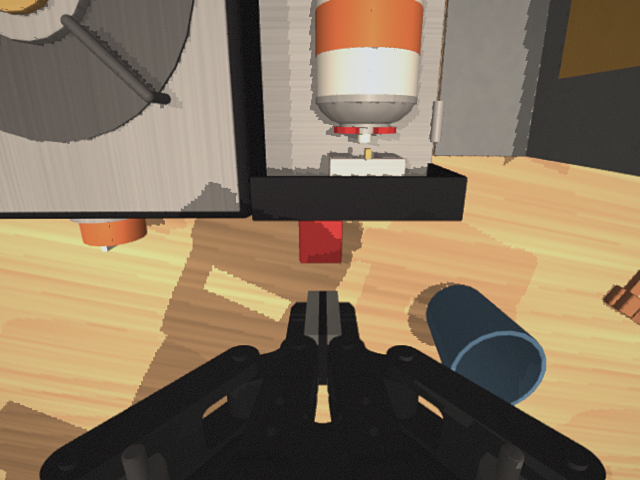

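Fingers shut; the lever at (321,240) lies on the fingers' centre line, with wrist depth putting it at (462,-8). Pushing down.

```bash
python3 -m jog '[{"linear":[0.06,-0.0037,-0.0015],"rotation":[0,0.001,-0.002],"grip":0},{"linear":[0.14,-0.0037,-0.0015],"rotation":[0,0.001,-0.002],"grip":0},{"linear":[0.21,-0.0037,-0.0015],"rotation":[0,0.001,-0.002],"grip":0},{"linear":[0.25,-0.0037,-0.0015],"rotation":[0,0.001,-0.002],"grip":0},{"linear":[0.27,-0.0037,-0.0015],"rotation":[0,0.001,-0.002],"grip":0},{"linear":[0.28,-0.0037,-0.0015],"rotation":[0,0.001,-0.002],"grip":0},{"linear":[0.29,-0.0037,-0.0015],"rotation":[0,0.001,-0.002],"grip":0},{"linear":[0.3,-0.0037,-0.0015],"rotation":[0,0.001,-0.002],"grip":0},{"linear":[0.31,-0.0037,-0.0015],"rotation":[0,0.001,-0.002],"grip":0},{"linear":[0.32,-0.0037,-0.0015],"rotation":[0,0.001,-0.002],"grip":0},{"linear":[0.32,-0.0037,-0.0015],"rotation":[0,0.001,-0.002],"grip":0}]'
python3 -c "
from h import *
state()"
```

```text
time_s: 12.83
eef_pos: [461.3, -8.2, 54.4]
ee_rot: [0.546, 0.45, 0.545, -0.45]
force: [-0.3, -0.1, 0.2]
grip_width: 0.0
t 12.83 pos [461.3  -8.2  54.4] x [ 0.001 -0.    -1.   ] yaw -79.05 F [-0.3 -0.1  0.2] w 0.0 q [-0.273  0.412  1.888  0.     0.841  1.107]
```

Run:
```python
from h import *
for n in("scene","wrist"):
    c=calibration(n);p,d=capture(n);cv2.imwrite(f"pics/{n}11.png",p[:,:,::-1])
    if n=="scene":crop(p,260,200,430,330,4,"pics/c11.png")
```

```text
(no output)
```

View pics/c11.png

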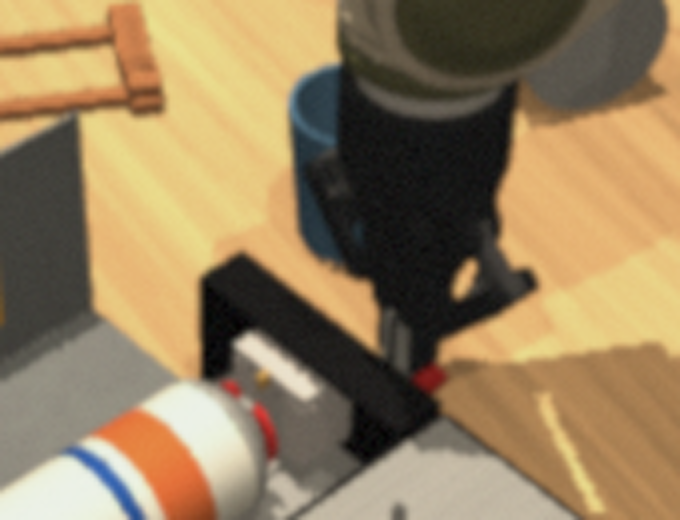

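View pics/wrist11.png

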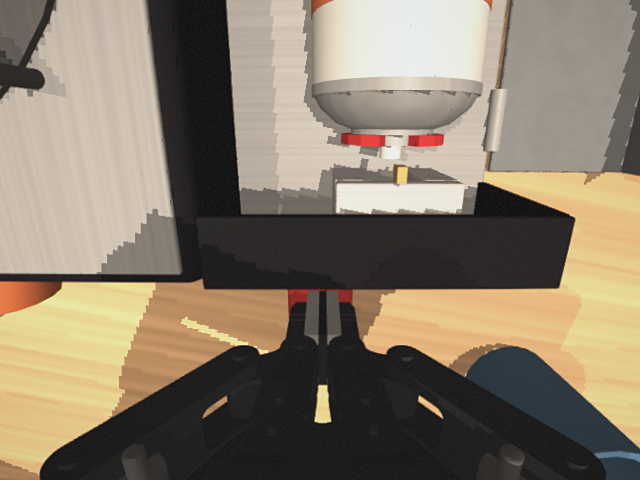

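The fingertips are on the red lever, which has gone down with them. Pushing on to the stop.

```bash
python3 -m jog '[{"linear":[0.008,0,0],"rotation":[0,0,0],"grip":0},{"linear":[0.016,0,0],"rotation":[0,0,0],"grip":0},{"linear":[0.024,0,0],"rotation":[0,0,0],"grip":0},{"linear":[0.032,0,0],"rotation":[0,0,0],"grip":0},{"linear":[0.04,0,0],"rotation":[0,0,0],"grip":0},{"linear":[0.047,0,0],"rotation":[0,0,0],"grip":0},{"linear":[0.05,0,0],"rotation":[0,0,0],"grip":0},{"linear":[0.053,0,0],"rotation":[0,0,0],"grip":0}]'
python3 - <<'E'
from h import *
state()
E
```

```text
time_s: 13.6
eef_pos: [461.6, -8.3, 38.8]
ee_rot: [0.546, 0.45, 0.545, -0.45]
force: [-3.7, 0.8, 7.0]
grip_width: -0.003
t 13.6 pos [461.6  -8.3  38.8] x [ 0.002 -0.001 -1.   ] yaw -79.05 F [-3.7  0.8  7. ] w -0.003 q [-0.273  0.441  1.898 -0.     0.801  1.107]
```

```bash
python3 -m jog '[{"linear":[0.008,0,0],"rotation":[0,0,0],"grip":0},{"linear":[0.012,0,0],"rotation":[0,0,0],"grip":0},{"linear":[0.016,0,0],"rotation":[0,0,0],"grip":0},{"linear":[0.016,0,0],"rotation":[0,0,0],"grip":0}]'
python3 - <<'E'
from h import *
state()
c=calibration("wrist");p,d=capture("wrist");cv2.imwrite("pics/wrist12.png",p[:,:,::-1])
E
```

```text
time_s: 13.93
eef_pos: [461.7, -8.5, 37.2]
ee_rot: [0.547, 0.45, 0.545, -0.45]
force: [-18.9, 2.9, 49.3]
grip_width: -0.001
t 13.93 pos [461.7  -8.5  37.2] x [ 0.002 -0.001 -1.   ] yaw -78.99 F [-18.9   2.9  49.3] w -0.001 q [-2.720e-01  4.440e-01  1.898e+00 -1.000e-03  7.970e-01  1.107e+00]
```

View pics/wrist12.png

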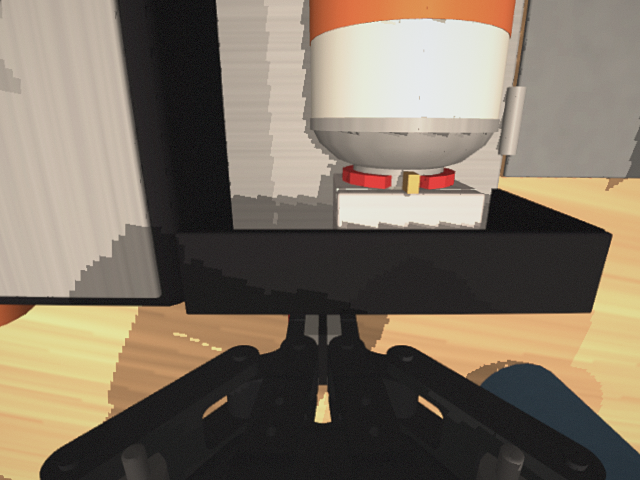

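The lever is at its stop (TCP z 37.2, 49 N up). The collar is against the regulator, with the brass tab at (411,183) inside the notch. Lifting off and checking.

```bash
python3 -m jog '[{"linear":[-0.03,0,0],"rotation":[0,0,0],"grip":0},{"linear":[-0.12,0,0],"rotation":[0,0,0],"grip":0},{"linear":[-0.24,0,0],"rotation":[0,0,0],"grip":0},{"linear":[-0.36,0,0],"rotation":[0,0,0],"grip":0},{"linear":[-0.48,0,0],"rotation":[0,0,0],"grip":0},{"linear":[-0.56,0,0],"rotation":[0,0,0],"grip":0},{"linear":[-0.6,0,0],"rotation":[0,0,0],"grip":0},{"linear":[-0.6,0,0],"rotation":[0,0,0],"grip":0},{"linear":[-0.6,0,0],"rotation":[0,0,0],"grip":0}]'
python3 - <<'E'
from h import *
state()
c=calibration("wrist");p,d=capture("wrist");cv2.imwrite("pics/wrist13.png",p[:,:,::-1]);W=world(c,d)
m=(p[:,:,0]>120)&(p[:,:,1]<60)&(p[:,:,2]<60)&(W[:,:,0]<500)&(abs(W[:,:,1]+8)<40);print(m.sum(),np.nanmedian(W[m],0))
crop(p,200,0,480,210,2.8,"pics/c13.png")
goto([640.5,-177,200],-79.05)
for th in np.radians([95,92,88,80,70,60,50,40,30,20,12,6,2,0,-2]):
    w=8;s=105;y=-60+s*np.cos(th)-77.5*np.sin(th)-w;z=10+s*np.sin(th)+77.5*np.cos(th);print(round(np.degrees(th)),round(y,1),round(z,1))
E
```

```text
time_s: 14.73
eef_pos: [461.4, -8.2, 216.9]
ee_rot: [0.547, 0.45, 0.544, -0.449]
force: [0.4, 0.2, -0.6]
grip_width: -0.002
t 14.73 pos [461.4  -8.2 216.9] x [ 0.003 -0.002 -1.   ] yaw -79.0 F [ 0.4  0.2 -0.6] w -0.002 q [-2.720e-01  1.830e-01  1.704e+00 -1.000e-03  1.251e+00  1.107e+00]
528 [458.55536005  -4.38414749  39.03628547]
lin [0.055  0.48   0.6666] rot [ 0.0017  0.0025 -0.002 ] rows>= 5.922738148120412
95 -154.4 107.8
92 -149.1 112.2
88 -141.8 117.6
80 -126.1 126.9
70 -104.9 135.2
60 -82.6 139.7
50 -59.9 140.3
40 -37.4 136.9
30 -15.8 129.6
20 4.2 118.7
12 18.6 107.6
6 28.3 98.1
2 34.2 91.1
0 37.0 87.5
-2 39.6 83.8
```

View pics/c13.png

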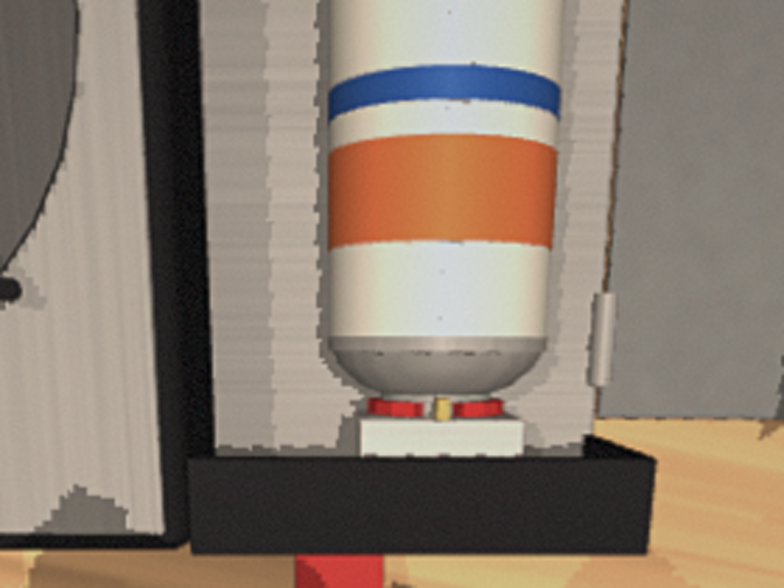

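Lever top stays down (39 mm), with the collar tight against the regulator and the tab in the notch. Now moving outside the cover.

```bash
python3 -m jog '[{"linear":[0,0.03,0.05],"rotation":[0,0,0],"grip":0},{"linear":[0,0.09,0.13],"rotation":[0,0,0],"grip":0},{"linear":[0,0.17,0.24],"rotation":[0,0,0],"grip":0},{"linear":[0,0.25,0.35],"rotation":[0,0,0],"grip":0},{"linear":[0,0.33,0.46],"rotation":[0,0,0],"grip":0},{"linear":[0.02,0.4,0.56],"rotation":[0,0,0],"grip":0},{"linear":[0.04,0.45,0.63],"rotation":[0,0,0],"grip":0},{"linear":[0.055,0.48,0.667],"rotation":[0.002,0.002,-0.002],"grip":0},{"linear":[0.055,0.48,0.667],"rotation":[0.002,0.002,-0.002],"grip":0},{"linear":[0.055,0.48,0.667],"rotation":[0.002,0.002,-0.002],"grip":0}]'
python3 - <<'E'
from h import *
state()
for n in("scene","wrist"):
    c=calibration(n);p,d=capture(n);cv2.imwrite(f"pics/{n}14.png",p[:,:,::-1])
goto([640.5,-177,108],-79.05)
E
```

```text
time_s: 15.62
eef_pos: [640.1, -177.1, 197.4]
ee_rot: [0.544, 0.45, 0.546, -0.451]
force: [-0.1, 1.2, -0.3]
grip_width: 0.002
t 15.62 pos [ 640.1 -177.1  197.4] x [-0.003  0.001 -1.   ] yaw -79.09 F [-0.1  1.2 -0.3] w 0.002 q [-0.446  0.655  1.063 -0.     1.428  0.934]
lin [0.3049 0.0012 0.0024] rot [ 0.0008 -0.001   0.0017] rows>= 2.193711320904546
```

View pics/wrist14.png

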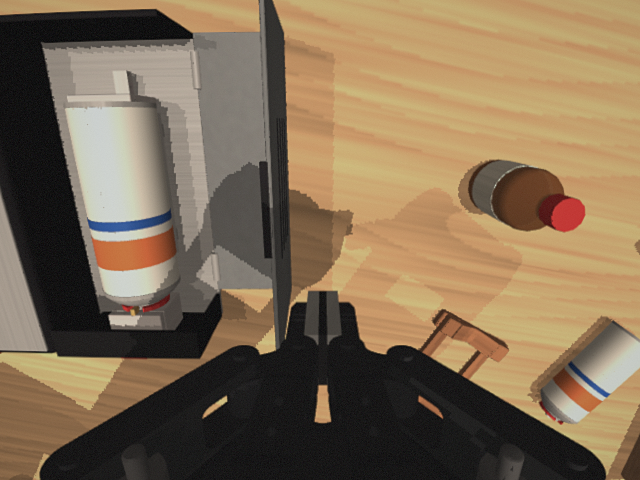

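View pics/scene14.png

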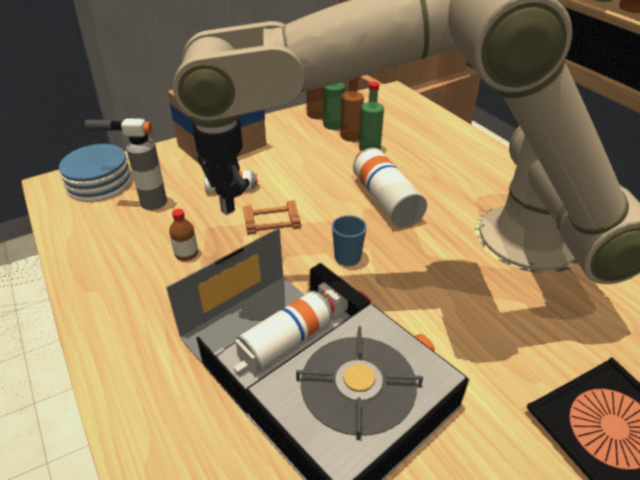

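```bash
python3 -m jog '[{"linear":[0.08,0,0.002],"rotation":[0,0,0],"grip":0},{"linear":[0.16,0,0.002],"rotation":[0,0,0],"grip":0},{"linear":[0.23,0.001,0.002],"rotation":[0,0,0],"grip":0},{"linear":[0.28,0.001,0.002],"rotation":[0,0,0],"grip":0},{"linear":[0.298,0.001,0.002],"rotation":[0,0,0],"grip":0},{"linear":[0.298,0.001,0.002],"rotation":[0,0,0],"grip":0},{"linear":[0.298,0.001,0.002],"rotation":[0,0,0],"grip":0}]'
python3 - <<'E'
from h import *
state()
c=calibration("wrist");p,d=capture("wrist");cv2.imwrite("pics/wrist15.png",p[:,:,::-1])
E
```

```text
time_s: 16.3
eef_pos: [640.6, -176.7, 111.3]
ee_rot: [0.546, 0.45, 0.545, -0.45]
force: [0.9, 0.1, 1.0]
grip_width: -0.003
t 16.3 pos [ 640.6 -176.7  111.3] x [ 0. -0. -1.] yaw -79.0 F [0.9 0.1 1. ] w -0.003 q [-0.445  0.722  1.174 -0.     1.245  0.934]
```

View pics/wrist15.png

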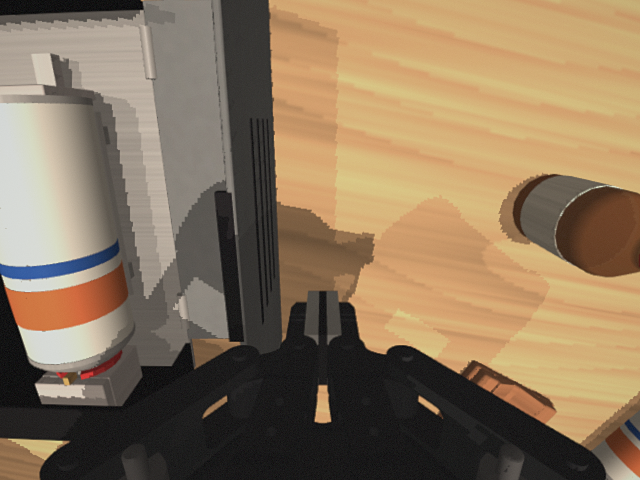

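Fingers (322,320) stand clear of the cover's outer face (column ~275). Sweeping it inward along its arc.

```bash
python3 -m jog '[{"linear":[0,0,-0.03],"rotation":[0,0,0],"grip":0},{"linear":[-0.003,0,-0.06],"rotation":[0,0,0],"grip":0},{"linear":[-0.021,0,-0.094],"rotation":[0,0,0],"grip":0},{"linear":[-0.037,0,-0.12],"rotation":[0,0,0],"grip":0},{"linear":[-0.052,0,-0.146],"rotation":[0,0,0],"grip":0},{"linear":[-0.067,0,-0.182],"rotation":[0,0,0],"grip":0},{"linear":[-0.08,0,-0.217],"rotation":[0,0,0],"grip":0},{"linear":[-0.089,0,-0.254],"rotation":[0,0,0],"grip":0},{"linear":[-0.095,0,-0.291],"rotation":[0,0,0],"grip":0},{"linear":[-0.097,0,-0.33],"rotation":[0,0,0],"grip":0},{"linear":[-0.097,0,-0.367],"rotation":[0,0,0],"grip":0},{"linear":[-0.092,0,-0.404],"rotation":[0,0,0],"grip":0},{"linear":[-0.085,0,-0.442],"rotation":[0,0,0],"grip":0},{"linear":[-0.085,0,-0.442],"rotation":[0,0,0],"grip":0}]'
python3 - <<'E'
from h import *
state()
for n in("scene","wrist"):
    c=calibration(n);p,d=capture(n);cv2.imwrite(f"pics/{n}16.png",p[:,:,::-1])
s,p,r=tool();a=.191;v=p[:2]-[638.3,-4.4];print("stove",v[0]*np.cos(a)+v[1]*np.sin(a),-v[0]*np.sin(a)+v[1]*np.cos(a))
E
```

```text
time_s: 17.52
eef_pos: [615.1, -44.1, 136.9]
ee_rot: [0.546, 0.45, 0.546, -0.449]
force: [0.6, 0.6, 0.1]
grip_width: -0.002
t 17.52 pos [615.1 -44.1 136.9] x [ 0.001  0.    -1.   ] yaw -78.9 F [0.6 0.6 0.1] w -0.002 q [-2.620e-01  5.930e-01  1.327e+00  1.000e-03  1.220e+00  1.115e+00]
stove -30.472777561775246 -36.497576205921675
```

View pics/scene16.png

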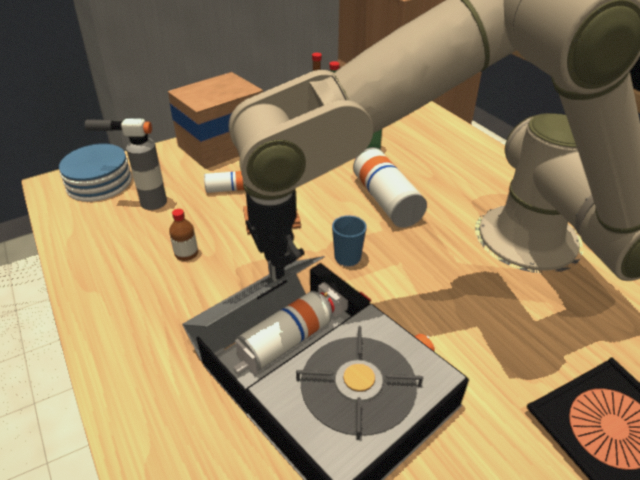

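View pics/wrist16.png

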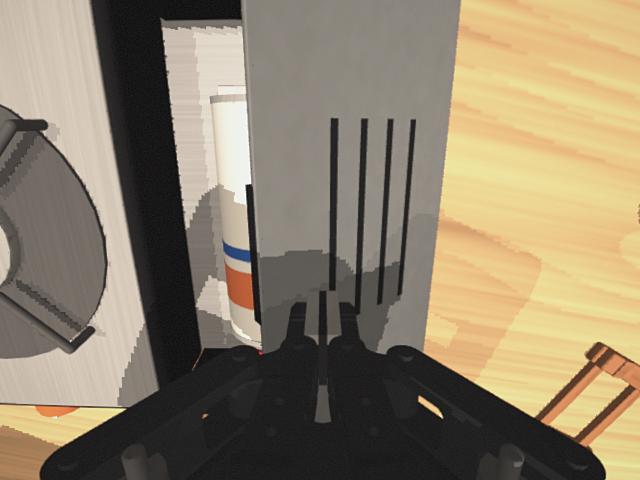

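The cover follows (about 40° left). Continuing down.

```bash
python3 -m jog '[{"linear":[0.011,0,-0.035],"rotation":[0,0,0],"grip":0},{"linear":[0.024,0,-0.069],"rotation":[0,0,0],"grip":0},{"linear":[0.042,0,-0.103],"rotation":[0,0,0],"grip":0},{"linear":[0.061,0,-0.136],"rotation":[0,0,0],"grip":0},{"linear":[0.08,0,-0.161],"rotation":[0,0,0],"grip":0},{"linear":[0.098,0,-0.184],"rotation":[0,0,0],"grip":0},{"linear":[0.114,0,-0.2],"rotation":[0,0,0],"grip":0},{"linear":[0.129,0,-0.216],"rotation":[0,0,0],"grip":0},{"linear":[0.141,0,-0.226],"rotation":[0,0,0],"grip":0},{"linear":[0.153,0,-0.236],"rotation":[0,0,0],"grip":0},{"linear":[0.153,0,-0.236],"rotation":[0,0,0],"grip":0}]'
python3 -c "
from h import *
state()"
```

```text
time_s: 18.53
eef_pos: [601.3, 23.8, 89.7]
ee_rot: [0.546, 0.449, 0.546, -0.45]
force: [-0.7, 0.2, -0.6]
grip_width: 0.002
t 18.53 pos [601.3  23.8  89.7] x [-0.001 -0.    -1.   ] yaw -78.95 F [-0.7  0.2 -0.6] w 0.002 q [-0.155  0.616  1.423 -0.     1.103  1.223]
```

Pressing the last few millimetres.

```bash
python3 -m jog '[{"linear":[0.004,0,0],"rotation":[0,0,0],"grip":0},{"linear":[0.008,0,0],"rotation":[0,0,0],"grip":0},{"linear":[0.012,0,0],"rotation":[0,0,0],"grip":0},{"linear":[0.014,0,0],"rotation":[0,0,0],"grip":0},{"linear":[0.014,0,0],"rotation":[0,0,0],"grip":0}]'
python3 -c "
from h import *
state()"
```

```text
time_s: 18.95
eef_pos: [601.3, 23.7, 87.4]
ee_rot: [0.546, 0.449, 0.546, -0.45]
force: [-7.7, 3.3, 18.2]
grip_width: 0.003
t 18.95 pos [601.3  23.7  87.4] x [-0.001 -0.    -1.   ] yaw -78.96 F [-7.7  3.3 18.2] w 0.003 q [-0.155  0.619  1.425 -0.     1.098  1.223]
```

The cover hits its stop at z 87.4 with 18 N. Retreating and checking.

```bash
python3 -m jog '[{"linear":[-0.03,0,0],"rotation":[0,0,0],"grip":0},{"linear":[-0.1,0,0],"rotation":[0,0,0],"grip":0},{"linear":[-0.2,0,0],"rotation":[0,0,0],"grip":0},{"linear":[-0.32,0,0],"rotation":[0,0,0],"grip":0},{"linear":[-0.44,0,0],"rotation":[0,0,0],"grip":0},{"linear":[-0.52,0,0],"rotation":[0,0,0],"grip":0},{"linear":[-0.55,0,0],"rotation":[0,0,0],"grip":0},{"linear":[-0.55,-0.2,0],"rotation":[0,0,0],"grip":0},{"linear":[-0.55,-0.3,0],"rotation":[0,0,0],"grip":0},{"linear":[-0.55,-0.3,0],"rotation":[0,0,0],"grip":0},{"linear":[-0.55,-0.3,0],"rotation":[0,0,0],"grip":0}]'
python3 - <<'E'
from h import *
state()
for n in("scene","wrist"):
    c=calibration(n);p,d=capture(n);cv2.imwrite(f"pics/{n}17.png",p[:,:,::-1]);W=world(c,d).reshape(-1,3)
    a=.191;v=W[:,:2]-[638.3,-4.4];x=v[:,0]*np.cos(a)+v[:,1]*np.sin(a);y=-v[:,0]*np.sin(a)+v[:,1]*np.cos(a)
    m=(abs(x)<100)&(y>-55)&(y<60)&(W[:,2]>75)&(W[:,2]<110)
    print(n,m.sum(),"slope",np.polyfit(y[m],W[m][:,2],1))
    col=p.reshape(-1,3);k=(col[:,0]>110)&(col[:,1]<60)&(col[:,2]<60)&(x<-150)&(x>-195)&(abs(y-30)<25);print("lever",k.sum(),np.nanmedian(W[k],0))
E
```

```text
time_s: 19.87
eef_pos: [511.3, 6.0, 252.1]
ee_rot: [0.545, 0.449, 0.546, -0.45]
force: [0.7, -0.4, 1.4]
grip_width: 0.003
t 19.87 pos [511.3   6.  252.1] x [-0.002 -0.    -1.   ] yaw -79.03 F [ 0.7 -0.4  1.4] w 0.003 q [-2.170e-01  2.690e-01  1.501e+00 -1.000e-03  1.373e+00  1.162e+00]
scene 6152 slope [-3.90643277e-05  8.72032559e+01]
lever 2 [480.67555758  16.33539351  80.10658124]
wrist 26904 slope [5.09155569e-04 8.85645674e+01]
lever 398 [460.07619031  -6.69607622  39.04095006]
```

View pics/scene17.png

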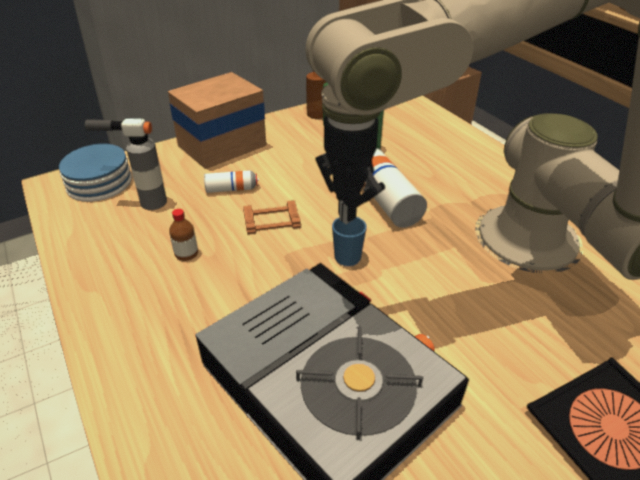

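View pics/wrist17.png

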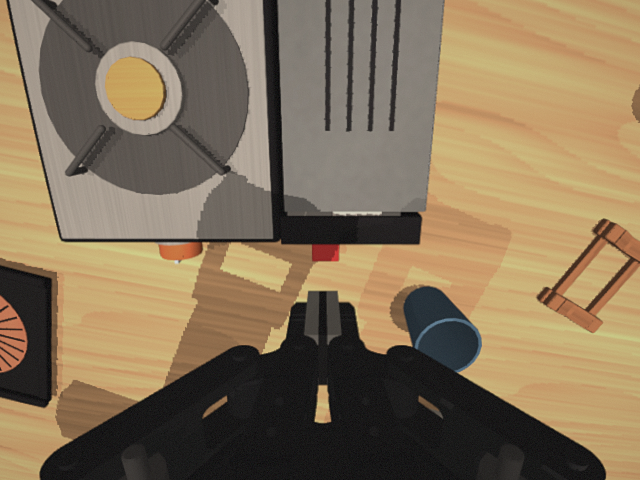

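The cover lies flat (slope under 0.001 rad, height 87–88.5 mm) and the lever top is still down at 39 mm. The soy bottle and teacup are where they were, and the arm is clear. Handing in.

```bash
python3 -c "
from rig import finish_job
print(finish_job())"
```

```text
the job is handed in; nothing more can be done
None
```

I fitted the middle-sized canister into the stove, locked it with the lever, shut the cover and handed the job in about 20 s into the 64 s allowed. The hand-in gave no verdict.

**Canister:** I lifted it off the rest without it rolling, laid it in the cradle notch up and let go of it. After locking, the wrist picture showed the collar against the regulator with the brass tab inside the notch. The shut cover hid the canister after that, so I did not measure its final position directly.

**Lever:** I pushed it to its stop, where it held against 49 N. Its top then measured 39 mm above the counter, against the 38 mm expected and within the camera's 2 mm accuracy.

**Cover:** It stopped at 87.4 mm under 18 N. Depth readings from two cameras put it flat to within 0.001 rad, at 87.2 mm (scene) and 88.6 mm (wrist).

**Bystanders:** The soy bottle and teacup look unmoved in the pictures. The arm was clear of everything at the end.

**Disagreements:**
- The three cameras placed the stove up to about 7 mm apart; I used the wrist camera's fit, which matched the expected 8 mm gap to the pusher.
- The force sensor read near zero partway through the lever push, but pictures confirmed the lever was moving with the fingers.
- The scene camera's final lever reading covered only 2 pixels, so I ignored it.

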